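# Turn the chisel that stands edge up

### The arm

A 6-joint arm with a two-finger parallel gripper is mounted at the origin on the work surface. World frame = base frame: x ahead of the robot, y to its left, z up, the work surface at z = 0. Lengths are in mm, angles in rad, forces in N, time in s.
With the tool pointing down it reaches from about 250 to 800 mm from the base axis. Payload 8.5 kg.
Tool frame: the origin (TCP) lies at the very end of the fingers, on their centre line; the grasp point (between the pads) lies 19 mm behind it; z points along the fingers, x is the direction in which the jaws open and shut, and the axes are right-handed (so a half turn about z gives the same grasp; the last joint's range is limited). The gripper opens to 85 mm and grips with 20 to 120 N. Pads are 22 mm wide; open, the fingers measure 114 mm over their backs; the gripper's body (76 mm by 85 mm) begins 54 mm behind the grasp point. The pads swing forward as they close: fully open they stand 13 mm farther back than shut.
Start: joints at [-1.117, 0.238, -0.013, 1.319, 0, 1.571], TCP at [230.129, -471.821, 193.676] pointing down, gripper open.
Joint ranges: [-2.66, 2.66], [-1.03, 1.9], [-1.14, 1.46], [-1.82, 2.27], [-1.45, 1.34], [-3.14, 3.14]. Speed limits (rad/s): [2.22, 2.22, 2.79, 3.14, 3.14, 3.14].

### API

Orientations are given as a unit quaternion [w, x, y, z].
In Python, from workcell import * gives the robot as it stands. The module is installed in compiled form; this text tells all that it offers.
- The arm moves only by the tool play_rows, never from a script. Its argument "motion" is a list that holds one entry, the list of rows, each a list of 7 numbers: the turn, a rotation vector about the tool's x, y, z in degrees, then the shift along the tool's x, y, z in m, then the gripper command: -1 is shut, 1 is fully open, values between are in proportion. A call has 1 to 10 rows; each row is the pose to reach, as a shift and turn from the pose commanded when the call began, along the tool's axes at that moment; what a row does not reach only later rows make up. A row lasts 1/12 s, in which the tool goes at most 41.7 mm and 7.16 degrees, less where a joint would pass 70% of its speed; a pose out of reach is approached as far as the arm can. A call with a gripper value outside its range is refused whole. The fingers move at their own pace and stop on an object; "force" is the grip in N (left out, the last holds). Time passes only in rows, so rows that repeat a pose let the fingers close. It gives the time, the measured TCP pose, the force and the opening at its end, in the units of the state.
- read_state(): the state, without advancing time (a new reading comes with each control period).
- capture(name): name is "scene" or "top"; returns a dict with "image" (384x512x3 uint8, red, green, blue), "range_z" (384x512 float32, mm along the optical axis (not along the pixel's ray), 0 where there is no reading), "camera_matrix" (3x3 intrinsics, pixels), "k1" (the pictures are not rectified: a ray, as slopes to the right and down, at radius r is drawn at 1 + k1 r^2 times it, then the intrinsics apply), "T" (4x4, takes a point from camera to world coordinates). Camera axes: x right, y up, looking along -z (the intrinsics and any distortion apply to the point x, -y, -z); pixel columns grow to the right and rows downward; lengths in mm; the calibration is good to about 2 mm. A picture is of the moment at which its call begins.
- finish_job(): hands the job in, once; it reports no verdict.
Trained networks look in a picture, given as the dict that the camera call returned (one of the last four; its "shot" number tells which), for a name from the list of things; names that differ only in an ending like _2 or _b are one class to them, and where a whole thing is asked for, a point or a joint stands for the part that bears it (a point fixed in the world has none). Each returns a list of dicts, best first, with "confidence" (0 to 1); they miss things now and then, are a little off and sometimes report something else, mostly with a low value. They report only what shows in the picture. A call takes as long as a camera call.
- boxes_of(label, picture): "uv" ([column, row] in pixels, amid what is visible of it).
- tip_of(label, picture): "uv" ([column, row] in pixels: a listed point, or the origin of a listed thing).
The state is a dict: "t": time; "joint_pos": joint angles; "joint_vel": joint speeds; "joint_torque": joint torques, N m; "tcp_pos": TCP position; "eef_rot": TCP orientation; "wrist_force": force on the tool from outside, world axes, zero at the start; "wrist_torque": the same for the moment, N m; "gripper_width": finger opening in mm.
Only numpy, scipy, OpenCV 4.12 (cv2) and the standard library are available. Lean on these libraries where they do the work, as an engineer would, in place of code of your own. Each camera call takes 0.05 s, during which the arm holds its last target.

### The job

One of the three cold chisels in the sloping rack was put back with its cutting edge up, which is dangerous. Swing the retaining bail fully down out of the way, draw that chisel right out, turn it end for end and push it fully home in its slot with the edge down like the others, then swing the bail fully up again. Leave the other two chisels and everything else on the bench where they are.

Things in the scene. Friction and masses are not known exactly. Their poses are not given: they have to be found in the camera images.
- rack: Fixed sloping chisel rack, 250 mm wide (y). Origin: centre of the underside, below the middle of the centre chisel; x level, away from the robot, z up. A wooden block, 240 mm wide, has three blind slots 75 mm apart along y, rising at 35 degrees (0.611 rad) towards +x: direction d = (0.819, 0, 0.574); normal n = (-0.574, 0, 0.819) in this frame.
- slot1_floor (a point): Floor of slot 1 (rack y = +75 mm) on the chisels' centre line, 80 mm behind (-x) and 55 mm above the rack's origin; the lower end of a chisel that is home lies here. Axes as the rack's. Each slot is 55 mm deep along d, 38 mm wide (y), 22 mm high along n (8 mm below to 14 mm above the line). The block's face is 55 mm along d from here; the block reaches 26 mm above the line.
- slot2_floor (a point): The same for slot 2 (rack y = 0). Each chisel also lies on a rest peg 128 mm along d from its slot floor, below it, 14 mm wide (y), 10 mm along d; the pegs stand on a cross bar 49 mm below the line. Otherwise free space below the chisels; the side rails (y = +-118 mm) lie 18 mm and more below the line.
- slot3_floor (a point): The same for slot 3 (rack y = -75 mm).
- slot1_top (a point): Point 190 mm along d from slot1_floor: where the upper end of a chisel that is home lies. Axes as the rack's.
- slot2_top (a point): Point 190 mm along d from slot2_floor: where the upper end of a chisel that is home lies. Axes as the rack's.
- slot3_top (a point): Point 190 mm along d from slot3_floor: where the upper end of a chisel that is home lies. Axes as the rack's.
- bail (a joint): Angle of the retaining bail, rad: 0 = up (shut: its cross rod lies 6 mm beyond the upper chisel ends), 0.47 = swung down to its stop (open; the rod is then about 85 mm lower). Friction holds it where it is left; raising it takes about 3 N at the handle.
- bail_handle (a point): Middle of the bail's handle: a steel rod 14 mm thick, 50 mm long, that sticks out from the middle of the cross rod, away from the robot, with a 22 mm black ball at its end (30 mm beyond this point). It lies 224 mm from the hinge along d when the bail is shut. The bail is a U of 10 mm rod: two arms 256 mm apart and the cross rod 196 mm from the hinge.
- bail_hinge (a point): Hinge of the bail, axis along the rack's y; it lies on the slot lines, 5 mm up from slot2_floor. The bail swings down on the side away from the robot: at joint value q the handle lies at hinge + 0.224 (cos(0.611 - q), 0, sin(0.611 - q)) in the rack frame. Axes as the rack's.
- chisel_1_centre (a point): Centre of the cold chisel that stands edge up, in any slot. Steel, 190 mm long, 0.25 to 0.5 kg, balanced near the centre; shank 24 mm wide (y, the way to grip it), 16 mm thick. x points to the edge: at the start up the slope, the head on the slot floor.
- chisel_1_edge (a point): Tip of that chisel's cutting edge, 95 mm from its centre: the last 50 mm taper to a bright-ground edge 34 mm wide and 4 mm thick. Axes as chisel_1_centre.
- chisel_1_head (a point): End of that chisel's head, 95 mm from its centre the other way.
- chisel_2_centre (a point): Centre of another such chisel, standing rightly, edge down. x points to its edge. Leave alone.
- chisel_3_centre (a point): Centre of the third such chisel, standing rightly, edge down. x points to its edge. Leave alone.
- oil_bottle_centre (a point): Middle of a grey plastic oil bottle, 56 mm thick, 150 mm tall, upright beside the rack. Leave alone.
- jar_centre (a point): Middle of an amber jar, 72 mm thick, 90 mm tall, upright beside the rack. Leave alone.
- hammer: Hammer about 240 mm long, lying on the bench; x along it. Leave alone.
- wrench: Wrench 200 mm long lying on the bench; x along it. Leave alone.
- nut_can: Open steel can of nuts, 80 mm thick, 75 mm tall; origin under its centre. Leave alone.
- pipe_stub: Copper pipe stub with a brass collar, 54 mm thick, 110 mm tall, standing beyond the rack; origin under its centre. Leave alone.

How it is judged:
By the outcome, as a careful person would: the job done as asked, in the order asked, and still so for the second after the job is handed in, with the robot touching nothing.
It also fails if it takes over 64 s, if anything falls off the work surface, if the arm or the gripper's body presses on something with over 40 N, if the wrist force passes 120 N, or if a joint passes its speed limit or range.

## Working session

There is one attempt and no reset: what is moved stays moved. The work goes in short steps, Python scripts to look and compute and a tool call to move; the robot and the scene stay as the last step left them, time stands still between calls to the robot, and variables do not carry over. Pictures are saved under pics/ and viewed, and the job is handed in when it is done.

Besides the shell and the picture viewer there is one more tool, called after "Request:" in YAML: its name, and indented under it one key for each argument. play_rows: Moves the arm, as the interface text tells. Its arguments: {"type":"object","properties":{"motion":{"type":"array","items":{"type":"array","items":{"type":"array","items":{"type":"number"}}}},"force":{"type":"number"}},"required":["motion"]}

```bash
mkdir -p pics; ls; python3 - <<'E'
from workcell import *
import cv2,pickle
s=read_state();print({k:s[k] for k in('t','tcp_pos','eef_rot','gripper_width','wrist_force')})
for n in('scene','top'):
    c=capture(n);cv2.imwrite(f'pics/{n}0.png',c['image'][:,:,::-1]);pickle.dump(c,open(n+'0.pkl','wb'))
    print(n,c['camera_matrix'],c['k1'],c['T'],c['shot'])
    for l in('rack','slot1_floor','slot2_floor','slot3_floor','slot1_top','slot2_top','slot3_top','bail_handle','bail_hinge','chisel_1_centre','chisel_1_edge','chisel_1_head','chisel_2_centre','chisel_3_centre','pipe_stub','jar_centre','oil_bottle_centre','nut_can','hammer','wrench'):
        print(l,[(d['uv'],round(d['confidence'],2)) for d in tip_of(l,c)][:4])
E
```

```text
pics
{'t': 0.0, 'tcp_pos': array([ 229.93021529, -471.43569571,  193.08392538]), 'eef_rot': array([-3.70257635e-04,  8.48050829e-01, -5.29914402e-01, -6.16528507e-04]), 'gripper_width': 85.4291049406574, 'wrist_force': array([ 0.02516362, -0.23753344, -1.0504394 ])}
scene [[451.36110392   0.         244.51431429]
 [  0.         451.36110392 198.03179145]
 [  0.           0.           1.        ]] 0.035315467630273434 [[-3.03171481e-01 -7.68437789e-01  5.63551610e-01  1.24579833e+03]
 [ 9.52862341e-01 -2.51809187e-01  1.69249791e-01  1.96167016e+02]
 [ 1.18495375e-02  5.88298816e-01  8.08556795e-01  1.12271563e+03]
 [ 0.00000000e+00  0.00000000e+00  0.00000000e+00  1.00000000e+00]] 1
rack []
slot1_floor [([282.0, 187.3], 0.86)]
slot2_floor [([260.2, 183.3], 0.73)]
slot3_floor [([233.1, 178.8], 0.56)]
slot1_top [([284.3, 207.0], 0.79)]
slot2_top [([256.8, 203.3], 0.91)]
slot3_top [([228.4, 204.4], 0.97)]
bail_handle [([256.0, 212.8], 0.73)]
bail_hinge [([280.6, 295.5], 0.73), ([262.2, 182.6], 0.64)]
chisel_1_centre [([285.8, 197.5], 0.69)]
chisel_1_edge [([284.4, 210.7], 0.74), ([332.4
[... 991 characters left out ...]
.89), ([211.1, 212.4], 0.73)]
slot2_top [([234.7, 169.0], 0.76)]
slot3_top [([265.7, 162.2], 0.79)]
bail_handle [([227.0, 152.0], 0.7)]
bail_hinge [([245.4, 235.1], 0.81)]
chisel_1_centre [([212.8, 213.1], 0.56)]
chisel_1_edge [([200.1, 174.7], 0.68), ([200.2, 176.0], 0.19)]
chisel_1_head [([340.6, 154.6], 0.44)]
chisel_2_centre [([240.2, 203.6], 0.77)]
chisel_3_centre [([270.5, 199.7], 0.67), ([268.2, 163.7], 0.4)]
pipe_stub [([195.7, 123.9], 0.89)]
jar_centre [([314.6, 184.5], 0.71), ([231.0, 153.2], 0.62), ([264.4, 126.0], 0.6)]
oil_bottle_centre [([157.3, 208.7], 0.65)]
nut_can [([153.3, 160.9], 0.76), ([241.7, 205.6], 0.62)]
hammer [([337.2, 150.5], 0.9)]
wrench [([265.9, 122.9], 0.58)]
```

```bash
python3 - <<'E'
import cv2
a=cv2.imread('pics/top0.png')[90:280,120:370];cv2.imwrite('pics/top0z.png',cv2.resize(a,None,fx=3.1,fy=3.1,interpolation=3))
a=cv2.imread('pics/scene0.png')[140:330,130:380];cv2.imwrite('pics/scene0z.png',cv2.resize(a,None,fx=3.1,fy=3.1,interpolation=3))
E
```

```text
(no output)
```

View pics/top0z.png

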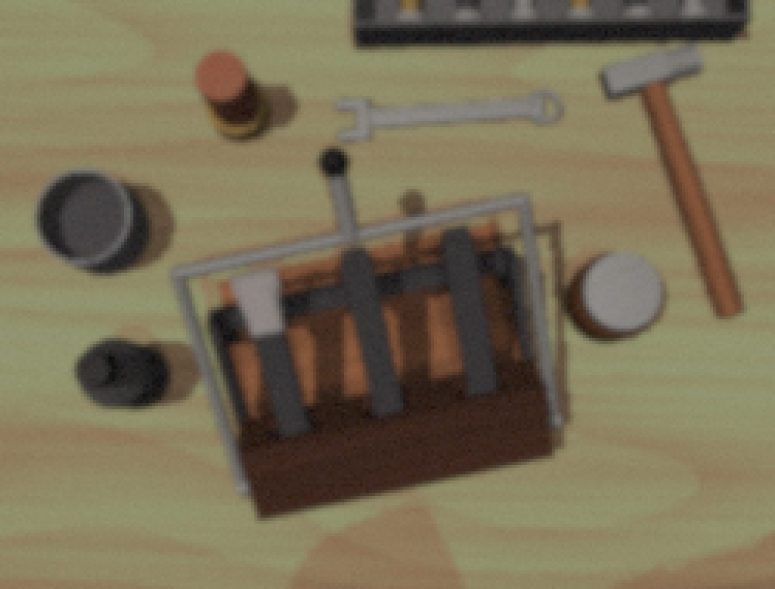

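View pics/scene0z.png

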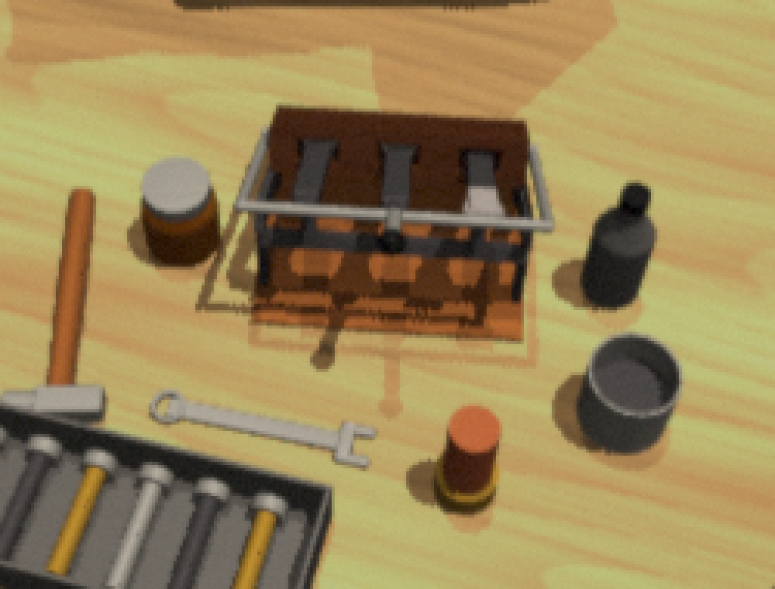

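View pics/scene0.png

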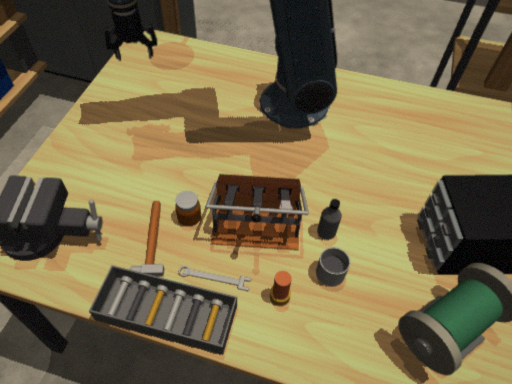

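The edge-up chisel is the left one (bright ground edge at top view ~(203,178), so slot 1). I'll fit the rack pose next.

```bash
cat > h.py <<'E'
import numpy as np, cv2, pickle
from scipy.optimize import least_squares
from scipy.spatial.transform import Rotation as R
def proj(c,P):
    P=np.atleast_2d(P).astype(float); T=np.array(c['T']); q=(P-T[:3,3])@T[:3,:3]
    s=np.c_[q[:,0],-q[:,1]]/(-q[:,2:3]); r2=(s**2).sum(1,keepdims=True); s=s*(1+c['k1']*r2)
    K=c['camera_matrix']; return s*[K[0,0],K[1,1]]+[K[0,2],K[1,2]]
d=np.array([.8192,0,.5736]); n=np.array([-.5736,0,.8192])
def rk():
    F=lambda y:np.array([-80,y,55.])
    p={}
    for i,y in((1,75),(2,0),(3,-75)):
        p[f'slot{i}_floor']=F(y);p[f'slot{i}_top']=F(y)+190*d;p[f'chisel_{i}_c']=F(y)+95*d
    p['bail_hinge']=F(0)+5*d;p['bail_handle']=F(0)+229*d;p['rack']=np.zeros(3)
    return p
def world(pose,p): 
    return R.from_euler('z',pose[2]).apply(p)+[pose[0],pose[1],0]
def unproj(c,u,v,z):
    K=c['camera_matrix'];s=np.array([(u-K[0,2])/K[0,0],(v-K[1,2])/K[1,1]]);s0=s.copy()
    for _ in range(10): s=s0/(1+c['k1']*(s@s))
    T=c['T'];return T[:3,:3]@np.array([s[0]*z,-s[1]*z,-z])+T[:3,3]
def ontoz(c,u,v,Z):
    a=unproj(c,u,v,1.);o=np.array(c['T'])[:3,3];return o+(a-o)*(Z-o[2])/(a[2]-o[2])
E
python3 - <<'E'
from h import *
S=pickle.load(open('scene0.pkl','rb'));T=pickle.load(open('top0.pkl','rb'))
p=rk()
obs=[(T,'slot1_floor',217.7,244.7),(T,'slot2_floor',247.4,236.9),(T,'slot3_floor',277.9,233.1),(T,'slot1_top',200.4,173),(T,'slot2_top',234.7,169),(T,'slot3_top',265.7,162.2),(T,'bail_handle',227,152),(T,'bail_hinge',245.4,235.1),(T,'rack',241.1,206.1),(T,'chisel_1_c',212.8,213.1),(T,'chisel_2_c',240.2,203.6),(T,'chisel_3_c',270.5,199.7),
(S,'slot1_floor',282,187.3),(S,'slot2_floor',260.2,183.3),(S,'slot3_floor',233.1,178.8),(S,'slot1_top',284.3,207),(S,'slot2_top',256.8,203.3),(S,'slot3_top',228.4,204.4),(S,'bail_handle',256,212.8),(S,'chisel_1_c',285.8,197.5),(S,'chisel_2_c',260.6,195.3),(S,'chisel_3_c',230.7,196.4)]
# tops are 8mm above? chisel tops ok
def f(x,sub=None): return np.concatenate([proj(c,world(x,p[k]))[0]-[u,v] for c,k,u,v in obs if sub is None or c is sub])
for sub in(None,T,S):
    r=least_squares(f,[480,0,.2],args=(sub,),loss='soft_l1');print(r.x,np.degrees(r.x[2]))
    print(np.round(f(r.x,sub).reshape(-1,2),1).tolist())
# overlay
r=least_squares(f,[480,0,.2],loss='soft_l1').x
for nm,c in(('T',T),('S',S)):
    im=c['image'][:,:,::-1].copy();im=cv2.resize(im,None,fx=3,fy=3,interpolation=3)
    def line(a,b,col):
        q=(proj(c,world(r,np.array([a,b])))+.5)*3-.5;cv2.line(im,tuple(q[0].round().astype(int)),tuple(q[1].round().astype(int)),col,1)
    for i in(1,2,3):
        F=p[f'slot{i}_floor']
        line(F+55*d+12*np.array([0,1,0])+8*n,F+190*d+[0,12,0]+8*n,(0,255,0));line(F+55*d-[0,12,0]+8*n,F+190*d-[0,12,0]+8*n,(0,255,0))
    F=p['slot2_floor'];A=[0,120,0]
    line(F+55*d+26*n+A,F+55*d+26*n-A,(0,0,255))
    B=np.array([0,128,0]);line(F+201*d+B,F+201*d-B,(255,0,0));line(F+201*d+B,F+5*d+B,(255,0,0));line(F+201*d-B,F+5*d-B,(255,0,0))
    line(F+201*d,F+259*d,(255,0,0))
    cc=proj(c,world(r,F+95*d))[0]*3
    x0,y0=int(cc[0]-300),int(cc[1]-230);cv2.imwrite(f'pics/ov{nm}.png',im[y0:y0+460,x0:x0+600])
E
```

```text
[5.22396159e+02 1.71513245e+01 2.24990975e-01] 12.891033294664055
[[0.2, -1.5], [-0.1, 0.2], [-1.2, -2.1], [-0.4, 3.9], [-1.9, 1.2], [-0.2, 1.4], [2.4, 2.6], [1.6, 0.4], [0.5, 0.7], [-3.4, -1.3], [0.2, 1.9], [0.9, -0.6], [1.9, 0.1], [-1.4, 2.3], [0.7, 4.9], [1.2, 2.5], [-0.3, 4.0], [-0.7, 0.7], [-0.0, -0.2], [-1.1, 0.1], [-2.8, 0.3], [0.3, -2.7]]
[5.24065094e+02 1.72105089e+01 2.16981097e-01] 12.43210106527638
[[-0.1, -2.4], [-0.3, -0.4], [-1.4, -2.5], [-0.2, 2.8], [-1.6, 0.4], [0.1, 0.9], [2.8, 1.8], [1.3, -0.2], [0.5, 0.1], [-3.5, -2.2], [0.2, 1.2], [0.9, -1.0]]
[5.19420519e+02 1.66300027e+01 2.27475021e-01] 13.033358634805603
[[2.0, -0.8], [-1.3, 1.5], [0.8, 4.2], [1.4, 1.5], [-0.1, 3.0], [-0.4, -0.2], [0.2, -1.2], [-1.0, -0.8], [-2.7, -0.5], [0.4, -3.5]]
```

```bash
python3 - <<'E'
import cv2,numpy as np
cv2.imwrite('pics/ov.png',cv2.resize(np.vstack([cv2.imread('pics/ovT.png')[:,:],]),(780,598)))
E
```

```text
(no output)
```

View pics/ov.png

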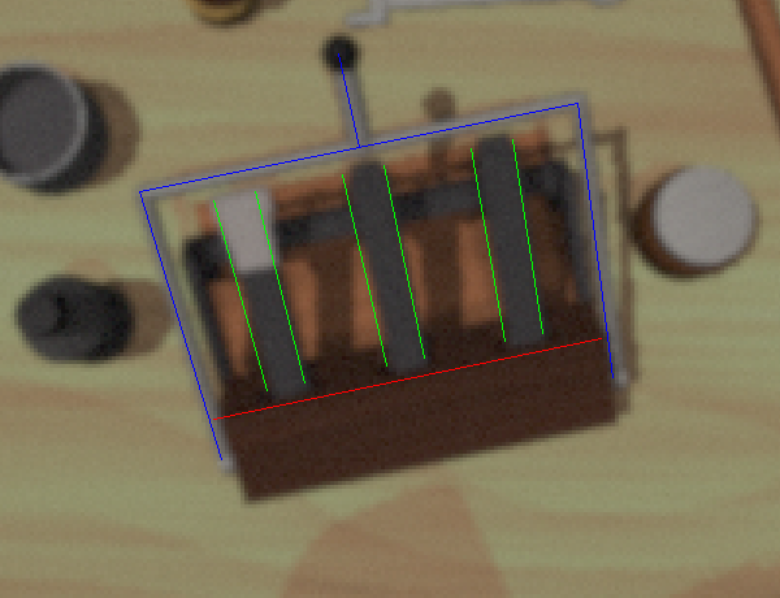

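View pics/ovS.png

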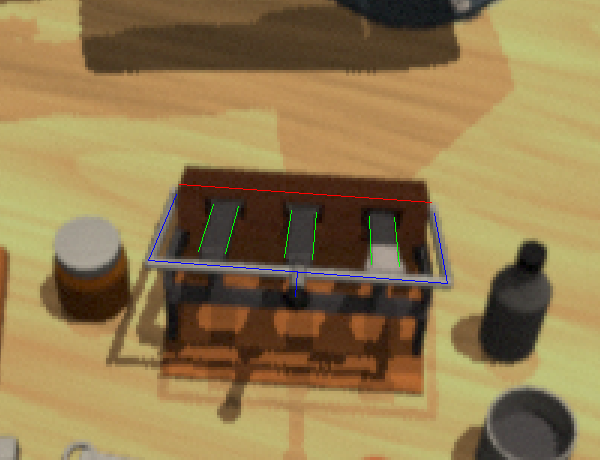

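```bash
cat > prof.py <<'E'
from h import *
def prof(c,r,F,s0,s1,nn,ys,ax='y'):
    g=cv2.cvtColor(c['image'],cv2.COLOR_RGB2GRAY).astype(np.float32)
    S=np.linspace(s0,s1,40);out=[]
    for y in ys:
        q=proj(c,world(r,np.array([F+s*d+[0,y,0]+nn*n for s in S]))).astype(np.float32)
        out.append(cv2.remap(g,q[:,0:1],q[:,1:2],cv2.INTER_LINEAR).mean())
    return np.array(out)
E
python3 - <<'E'
from prof import *
T=pickle.load(open('top0.pkl','rb'));S=pickle.load(open('scene0.pkl','rb'));p=rk();r=np.array([522.4,17.15,.225])
ys=np.arange(-28,29,2)
for nm,c in(('T',T),('S',S)):
  for i in(1,2,3):
    print(nm,i,prof(c,r,p[f'slot{i}_floor'],85,135,8,ys).round().astype(int).tolist())
# depth residual along chisel tops & block
for nm,c in(('T',T),('S',S)):
  Z=c['range_z']
  M=R.from_euler('z',r[2]).as_matrix()
  vv,uu=np.mgrid[100:280,120:380];P=np.array([unproj(c,u,v,Z[v,u]) for u,v in zip(uu.ravel(),vv.ravel()) if Z[v,u]>0])
  L=(P-[r[0],r[1],0])@M; L[:]=L
  rel=L-[-80,0,55]; s=rel@d;h=rel@n;y=L[:,1]
  for i,yc in((1,75),(2,0),(3,-75)):
    m=(abs(y-yc)<20)&(s>75)&(s<140)&(abs(h-8)<9);
    print(nm,i,m.sum(),'n',np.median(h[m]),'y',np.median(y[m])-yc, np.percentile(y[m]-yc,[2,98]))
  m=(abs(y)<100)&(s<45)&(s>10)&(h>15)&(h<40);print('block top n',np.median(h[m]),m.sum())
  np.save('L'+nm,np.c_[s,y,h,L])
E
```

```text
T 1 [83, 90, 92, 91, 85, 76, 65, 54, 50, 52, 54, 54, 55, 54, 54, 54, 54, 54, 56, 63, 71, 79, 85, 88, 90, 87, 81, 70, 57]
T 2 [52, 53, 57, 66, 76, 83, 80, 69, 58, 54, 54, 54, 54, 54, 54, 54, 54, 57, 66, 78, 89, 93, 93, 88, 81, 73, 64, 58, 55]
T 3 [42, 46, 49, 50, 50, 50, 49, 48, 50, 52, 54, 53, 54, 54, 54, 54, 53, 54, 57, 62, 70, 76, 80, 84, 88, 92, 93, 92, 87]
S 1 [39, 39, 38, 37, 29, 26, 24, 23, 39, 53, 60, 61, 61, 62, 63, 62, 62, 61, 60, 53, 42, 39, 39, 38, 37, 36, 37, 38, 37]
S 2 [37, 36, 37, 38, 38, 33, 27, 25, 34, 49, 55, 58, 58, 57, 58, 58, 58, 58, 57, 50, 39, 39, 40, 41, 41, 40, 39, 38, 37]
S 3 [40, 40, 41, 41, 40, 41, 37, 34, 37, 47, 55, 56, 57, 58, 59, 58, 58, 58, 57, 52, 42, 36, 39, 39, 38, 39, 39, 39, 37]
T 1 250 n 8.535000885277288 y -2.802026779220526 [-13.79122961   9.53569722]
T 2 244 n 8.196276071334777 y -1.9540687590016828 [-13.42558129   9.4122708 ]
T 3 249 n 7.729873649586435 y -1.5653877378905179 [-13.33425108   9.89270166]
block top n 26.379024619683733 986
S 1 65 n 7.341547915785388 y -2.0267760095420897 [-12.36044927  10.34717792]
S 2 60 n 6.722624139593501 y -0.6545853448378613 [-11.63716806   9.57208181]
S 3 69 n 6.196914473089575 y 0.8972550151690797 [-11.21561337  11.62142605]
block top n 24.868185526844798 234
```

```bash
python3 - <<'E'
from prof import *
p=rk()
for nm in 'TS':
  c=pickle.load(open({'T':'top0.pkl','S':'scene0.pkl'}[nm],'rb'))
  A=np.load(f'L{nm}.npy');s,y,h=A[:,:3].T
  # front/top edge and face of block: plane face s=55
  m=(abs(y)<110)&(h>27-10)&(s>0)&(s<55);
  # yaw from chisels: edge-centre in images at two s ranges
  r=np.array([522.4,17.15,.225]);ys=np.arange(-22,22.1,.5)
  for i in(1,2,3):
    o=[]
    for s0 in range(62,(137 if i==1 else 180)-12,12):
      q=prof(c,r,p[f'slot{i}_floor'],s0,s0+12,8,ys);g=np.gradient(cv2.GaussianBlur(q.reshape(-1,1),(1,5),1).ravel())
      if nm=='S': a,b=ys[20-20+np.argmax(g[:44])],ys[44+np.argmin(g[44:])]
      else: a,b=ys[np.argmin(g[:44])],ys[44+np.argmax(g[44:])]
      o.append((s0+6,a,b))
    print(nm,i,o)
  # back-top edge of block: min s with h about 26, as function of y
  for y0 in range(-110,111,20):
    k=(abs(y-y0)<10)&(h>10)&(s>-20)&(s<70); print(y0,np.percentile(s[k&(abs(h-26)<4)],[1,99]).round(1) if k.sum()>20 else None,end=' ')
  print()
E
```

```text
T 1 [(68, np.float64(-19.5), np.float64(19.5)), (80, np.float64(-17.0), np.float64(20.5)), (92, np.float64(-18.0), np.float64(16.5)), (104, np.float64(-15.5), np.float64(12.0)), (116, np.float64(-16.5), np.float64(10.0)), (128, np.float64(-15.5), np.float64(10.0))]
T 2 [(68, np.float64(-20.0), np.float64(12.0)), (80, np.float64(-13.5), np.float64(9.5)), (92, np.float64(-13.5), np.float64(10.5)), (104, np.float64(-14.5), np.float64(9.0)), (116, np.float64(-14.5), np.float64(10.5)), (128, np.float64(-14.5), np.float64(9.0)), (140, np.float64(-13.5), np.float64(11.0)), (152, np.float64(-0.5), np.float64(12.0)), (164, np.float64(-21.5), np.float64(12.0))]
T 3 [(68, np.float64(-19.5), np.float64(13.5)), (80, np.float64(-19.0), np.float64(10.5)), (92, np.float64(-17.5), np.float64(11.0)), (104, np.float64(-15.5), np.float64(11.0)), (116, np.float64(-4.0), np.float64(11.5)), (128, np.float64(-1.5), np.float64(11.0)), (140, np.float64(-16.0), np.float64(11.5)), (152, np.float64(-16.5), np.float64(19.0)), (164, np.float64(-20.0), np.float64(17.0))]
-110 [-10.7  56.1] -90 [-11.8  56.2] -70 [-1
[... 732 characters left out ...]
t64(11.0)), (152, np.float64(-10.0), np.float64(11.5)), (164, np.float64(-11.5), np.float64(11.5))]
S 3 [(68, np.float64(-12.5), np.float64(15.0)), (80, np.float64(-11.5), np.float64(13.0)), (92, np.float64(-10.5), np.float64(11.0)), (104, np.float64(-9.5), np.float64(10.5)), (116, np.float64(-10.5), np.float64(11.0)), (128, np.float64(-10.0), np.float64(12.0)), (140, np.float64(-11.0), np.float64(10.5)), (152, np.float64(-10.0), np.float64(11.5)), (164, np.float64(-21.0), np.float64(11.5))]
-110 [-10.5  60.1] -90 [-8.7 59.1] -70 [-13.8  57.5] -50 [-6.8 57.6] -30 [-13.9  56.4] -10 [-7.7 56.6] 10 [-12.9  58. ] 30 [-13.8  56.1] 50 [-11.4  56.7] 70 [-14.7  58.8] 90 [-8.6 56.9] 110 [-13.7  55.1]
```

```bash
cat > mv.py <<'E'
from h import *
from workcell import *
RP=np.array([523.5,15.7,.229])
try: RP=np.load('RP.npy')
except Exception: pass
def Rrack(): return R.from_euler('z',RP[2])
def tool(q=0.,sx=-1,extra=0.):
    # tool z = -n rotated with bail by q ; x = sx*rack y
    a=.611-q
    z=np.array([np.sin(a),0,-np.cos(a)]);x=np.array([0,sx,0.]);y=np.cross(z,x)
    return Rrack()*R.from_matrix(np.c_[x,y,z])
def handle(q): a=.611-q; return world(RP,np.array([-75.9,0,57.87])+224*np.array([np.cos(a),0,np.sin(a)]))
def slotpt(i,s,h=0,dy=0):
    return world(RP,np.array([-80,{1:75,2:0,3:-75}[i]+dy,55.])+s*d+h*n)
def cur():
    s=read_state();w=s['eef_rot'];return s,np.array(s['tcp_pos']),R.from_quat([w[1],w[2],w[3],w[0]])
def delta(tp,tr):
    s,p,r=cur();rel=(r.inv()*tr).as_rotvec(degrees=True);sh=r.inv().apply(np.array(tp)-p)/1000
    print('turn',rel.round(2),'(%.1f)'%np.linalg.norm(rel),'shift',sh.round(4),'|%.0f mm|'%(1000*np.linalg.norm(sh)),'rows',max(np.linalg.norm(rel)/7.16,np.linalg.norm(sh)*1000/41.7).round(1))
def st():
    s,p,r=cur();print('t%.2f'%s['t'],'p',p.round(1),'q',np.round(s['joint_pos'],3),'F',np.round(s['wrist_force'],1),'M',np.round(s['wrist_torque'],2),'w%.1f'%s['gripper_width']);return s
E
python3 - <<'E'
from mv import *
st()
for q in(0,.47):
  tr=tool(q);g=handle(q);z=tr.as_matrix()[:,2];print(g,g+19*z)
g=handle(0);tr=tool(0);z=tr.as_matrix()[:,2]
delta(g+19*z-90*z,tr)
delta(g+19*z-90*z,tool(0,1))
S=pickle.load(open('top0.pkl','rb'));
for nme,u,v,Z in(('jar',320,185,90),('oil',153,209,150),('can',148,160,75),('pipe',192,114,110)):print(nme,ontoz(S,u,v,Z).round())
E
```

```text
t2.10 p [ 230.2 -471.8  193.7] q [-1.117  0.238 -0.013  1.319  0.     1.571] F [0.6 0.2 1. ] M [0.03 0.02 0.02] w85.5
[628.26443561  40.11941509 186.37584803] [638.87992727  42.59376716 170.81342795]
[665.56873257  48.81462838  89.3494504 ] [668.16915776  49.42075833  70.5380072 ]
turn [34.86  3.94 12.47] (37.2) shift [-0.2947 -0.5425 -0.0508] |619 mm| rows 14.9
turn [  -5.7    50.41 -159.86] (167.7) shift [-0.2947 -0.5425 -0.0508] |619 mm| rows 23.4
jar [ 576. -176.   90.]
oil [505. 213. 150.]
can [631. 254.  75.]
pipe [741. 141. 110.]
```

Request:
play_rows:
  motion:
    - [[17, 2, 6, -0.15, -0.27, -0.06, 1], [17, 2, 6, -0.15, -0.27, -0.06, 1], [17, 2, 6, -0.15, -0.27, -0.06, 1], [17, 2, 6, -0.15, -0.27, -0.06, 1], [17, 2, 6, -0.15, -0.27, -0.06, 1], [17, 2, 6, -0.15, -0.27, -0.06, 1], [17, 2, 6, -0.15, -0.27, -0.06, 1], [17, 2, 6, -0.15, -0.27, -0.06, 1], [17, 2, 6, -0.15, -0.27, -0.06, 1]]

```text
t: 2.85
tcp_pos: [409.0, -215.6, 255.2]
eef_rot: [-0.117, 0.811, -0.566, 0.094]
wrist_force: [-0.5, -0.8, 0.1]
gripper_width: 85.6
```

```bash
python3 - <<'E'
from mv import *
st()
g=handle(0);tr=tool(0);z=tr.as_matrix()[:,2]
delta(g+19*z-80*z,tr)
E
```

```text
t2.85 p [ 409.  -215.6  255.2] q [-0.666 -0.041 -0.221  1.212  0.243  2.145] F [-0.5 -0.8  0.1] M [-0.1   0.25 -0.  ] w85.6
turn [17.71  2.    6.74] (19.1) shift [-0.1697 -0.2427  0.0913] |310 mm| rows 7.4
```

Request:
play_rows:
  motion:
    - [[17.7, 2, 6.7, -0.17, -0.243, 0.091, 1], [17.7, 2, 6.7, -0.17, -0.243, 0.091, 1], [17.7, 2, 6.7, -0.17, -0.243, 0.091, 1], [17.7, 2, 6.7, -0.17, -0.243, 0.091, 1], [17.7, 2, 6.7, -0.17, -0.243, 0.091, 1], [17.7, 2, 6.7, -0.17, -0.243, 0.091, 1], [17.7, 2, 6.7, -0.17, -0.243, 0.091, 1], [17.7, 2, 6.7, -0.17, -0.243, 0.091, 1], [17.7, 2, 6.7, -0.17, -0.243, 0.091, 1], [17.7, 2, 6.7, -0.17, -0.243, 0.091, 1]]

```text
t: 3.68
tcp_pos: [593.1, 29.5, 234.0]
eef_rot: [-0.234, 0.747, -0.594, 0.186]
wrist_force: [-0.5, 0.5, 0.0]
gripper_width: 85.1
```

```bash
python3 - <<'E'
from mv import *
st()
g=handle(0);tr=tool(0);z=tr.as_matrix()[:,2]
delta(g+19*z-80*z,tr)
delta(g+19*z,tr)
for nm in('scene','top'):
    c=capture(nm);im=cv2.resize(c['image'][90:290,120:380,::-1],None,fx=3,fy=3,interpolation=3);cv2.imwrite(f'pics/a_{nm}.png',im)
    pickle.dump(c,open(f'a_{nm}.pkl','wb'))
E
```

```text
t3.68 p [593.1  29.5 234. ] q [-0.037 -0.086 -0.491  0.576  0.151  2.923] F [-0.5  0.5  0. ] M [-0.1   0.57 -0.01] w85.1
turn [ 0.24 -0.   -0.09] (0.3) shift [-0.0024 -0.0027 -0.0009] |4 mm| rows 0.1
turn [ 0.24 -0.   -0.09] (0.3) shift [-0.0024 -0.003   0.0791] |79 mm| rows 1.9
```

View pics/a_scene.png

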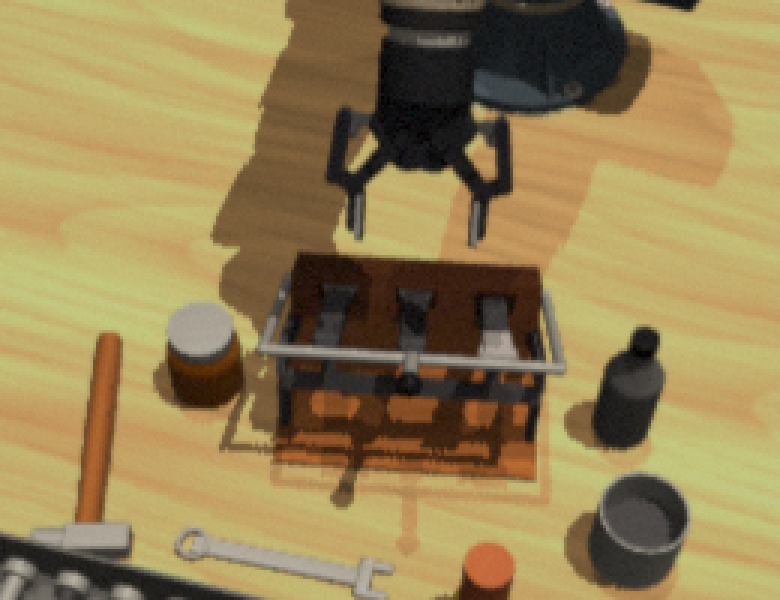

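View pics/a_top.png

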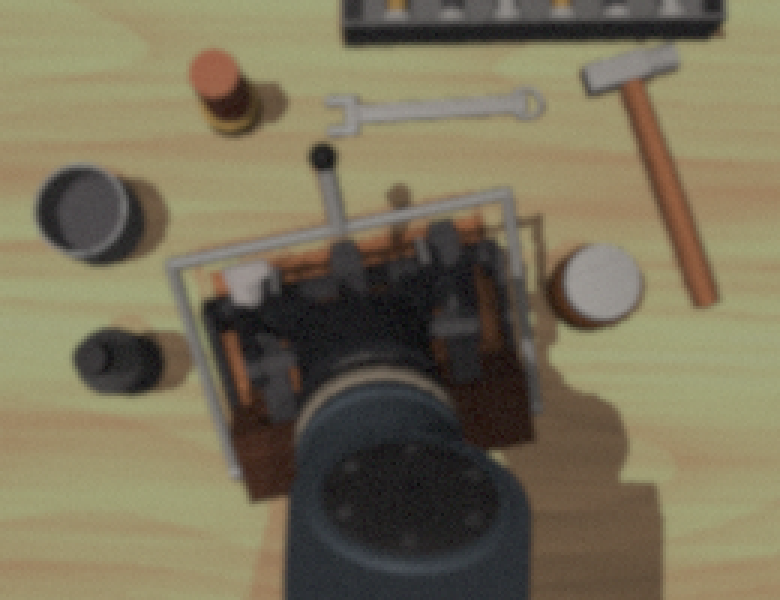

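```bash
python3 - <<'E'
from mv import *
s,p,r=cur()
c=pickle.load(open('a_scene.pkl','rb'))
for x in(-43,0,43):
  for back in(0,13):
    print(x,back,((proj(c,p+r.apply([x,0,-back]))[0]-[120,90]+.5)*3).round(1))
print(((proj(c,handle(0))[0]-[120,90]+.5)*3).round(1), ((proj(c,slotpt(2,201))[0]-[120,90]+.5)*3))
E
```

```text
-43 0 [460.3 303.1]
-43 13 [461.5 288. ]
0 0 [408.1 299.3]
0 13 [409.1 284.2]
43 0 [356.  295.5]
43 13 [356.9 280.4]
[407.9 369.9] [409.01454231 358.36280501]
```

```bash
python3 - <<'E'
from mv import *
s,p,r=cur()
c=pickle.load(open('a_scene.pkl','rb'));Z=c['range_z']
pts=[]
for v in range(120,195):
  for u in range(220,300):
    if Z[v,u]>0:
      P=unproj(c,u,v,Z[v,u]); L=r.inv().apply(P-p)
      if L[2]>-75 and P[2]>200: pts.append((*L,u,v))
pts=np.array(pts);print(len(pts))
for lo in range(-75,5,6):
  m=(pts[:,2]>=lo)&(pts[:,2]<lo+6)
  if m.sum(): 
    q=pts[m]; print(lo,m.sum(),'x-:',np.percentile(q[q[:,0]<0,0],[0,50,100]).round(1) if (q[:,0]<0).any() else '', 'x+:',np.percentile(q[q[:,0]>0,0],[0,50,100]).round(1) if (q[:,0]>0).any() else '','y',np.percentile(q[:,1],[5,50,95]).round(1))
E
```

```text
106
-75 27 x-: [-57.  -52.  -47.1] x+: [40.2 45.1 51.7] y [-13.9  -9.8   0.3]
-69 31 x-: [-57.5 -50.3 -45.1] x+: [40.1 47.2 53.6] y [-14.   -9.4   1.9]
-63 27 x-: [-58.  -50.7 -45.6] x+: [40.6 47.1 53.4] y [-14.5  -9.   -6.7]
-57 19 x-: [-55.8 -50.9 -46.1] x+: [40.4 44.1 50.6] y [-13.3 -11.1  -7.1]
-51 2 x-: [-49.  -47.8 -46.6] x+:  y [-7.  -6.7 -6.3]
```

```bash
python3 - <<'E'
from mv import *
p=np.array([230.1,-471.8,193.7]);r=R.from_quat([.848,-.53,0,0])
c=pickle.load(open('scene0.pkl','rb'));Z=c['range_z']
print('tcp px',proj(c,p),proj(c,p-[0,0,40]),proj(c,p+[0,0,40]))
im=c['image'][0:90,70:200,::-1];cv2.imwrite('pics/g0.png',cv2.resize(im,None,fx=6,fy=6,interpolation=3))
pts=[]
for v in range(0,90):
  for u in range(90,170):
    if Z[v,u]>0:
      P=unproj(c,u,v,Z[v,u]);L=r.inv().apply(P-p)
      if abs(L[:2]).max()<75 and P[2]>150: pts.append(L)
pts=np.array(pts);print(len(pts))
for lo in range(-100,25,6):
  q=pts[(pts[:,2]>=lo)&(pts[:,2]<lo+6)]
  if len(q): print(lo,len(q),[np.percentile(a,[0,50,100]).round(1).tolist() for a in(q[q[:,0]<0,0],q[q[:,0]>0,0],q[:,1]) if len(a)])
# same for current with top cam
s,p,r=cur()
c=pickle.load(open('a_scene.pkl','rb'));T=pickle.load(open('a_top.pkl','rb'))
print(proj(T,p),(proj(T,p)-[120,90])*3)
E
```

```text
tcp px [[137.32479385  71.07979812]] [[139.59091266  81.19817191]] [[134.94767474  60.47925376]]
1739
-100 42 [[-72.5, -52.6, -37.6], [38.7, 53.3, 70.7], [-17.6, -11.9, 15.4]]
-94 18 [[-63.0, -53.7, -44.4], [42.8, 54.6, 63.6], [-14.9, -10.4, 1.5]]
-88 17 [[-58.9, -52.6, -43.7], [41.5, 45.7, 53.1], [-14.9, -10.0, -0.3]]
-82 19 [[-57.9, -51.9, -48.8], [42.3, 45.9, 55.3], [-17.6, -10.2, -1.5]]
-76 17 [[-57.0, -52.5, -47.9], [41.3, 44.5, 52.5], [-13.9, -9.6, 6.4]]
-70 20 [[-59.3, -55.7, -47.4], [42.3, 48.9, 54.9], [-14.8, -9.2, 5.3]]
-64 15 [[-58.0, -52.1, -45.9], [41.3, 45.2, 55.1], [-13.6, -9.4, 5.7]]
-58 14 [[-57.4, -51.3, -48.4], [41.7, 45.1, 53.9], [-15.3, -8.9, 7.0]]
-52 1 [[-47.4, -47.4, -47.4], [-6.6, -6.6, -6.6]]
[[233.88582505 166.82842719]] [[341.65747516 230.48528157]]
```

View pics/g0.png

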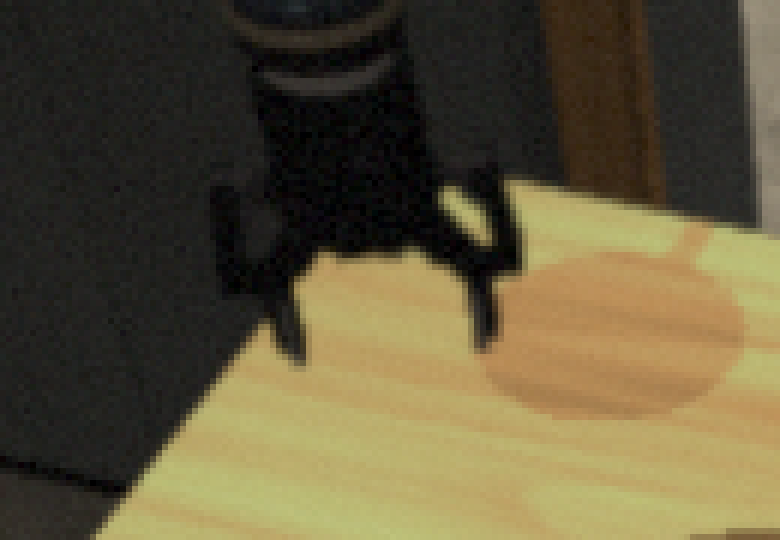

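Request:
play_rows:
  motion:
    - [[0, 0, 0, 0, 0, 0, -1], [0, 0, 0, 0, 0, 0, -1], [0, 0, 0, 0, 0, 0, -1], [0, 0, 0, 0, 0, 0, -1], [0, 0, 0, 0, 0, 0, -1], [0, 0, 0, 0, 0, 0, -1], [0, 0, 0, 0, 0, 0, -1], [0, 0, 0, 0, 0, 0, -1]]
  force: 40

```text
t: 4.45
tcp_pos: [593.3, 28.7, 234.9]
eef_rot: [-0.235, 0.746, -0.595, 0.186]
wrist_force: [0.4, 0.7, 0.6]
gripper_width: -0.2
```

```bash
cat > grip.py <<'E'
from mv import *
import sys
def gripview(tag,zl=-110):
  s,p,r=cur();st()
  for nm in('scene','top'):
    c=capture(nm);cv2.imwrite(f'pics/{tag}_{nm}.png',cv2.resize(c['image'][90:290,120:380,::-1],None,fx=3,fy=3,interpolation=3))
    pickle.dump(c,open(f'{tag}_{nm}.pkl','wb'));Z=c['range_z']
    vv,uu=np.mgrid[60:300,120:400]
    P=np.array([unproj(c,u,v,Z[v,u]) for u,v in zip(uu.ravel(),vv.ravel()) if Z[v,u]>0]);L=r.inv().apply(P-p)
    m=(abs(L[:,0])<75)&(abs(L[:,1])<20)&(L[:,2]>zl)&(L[:,2]<20)&(P[:,2]>195);L=L[m];print(nm,len(L))
    for lo in range(zl,20,6):
      q=L[(L[:,2]>=lo)&(L[:,2]<lo+6)]
      if len(q):print(lo,len(q),[np.percentile(a,[0,50,100]).round(1).tolist() for a in(q[q[:,0]<0,0],q[q[:,0]>0,0],q[:,1]) if len(a)])
E
python3 -c "
from grip import *
gripview('b')"
```

```text
t4.45 p [593.3  28.7 234.9] q [-0.039 -0.087 -0.491  0.575  0.151  2.924] F [0.4 0.7 0.6] M [-0.12  0.5  -0.05] w-0.2
scene 513
-110 71 [[-50.9, -34.5, -5.6], [3.2, 34.3, 48.8], [-19.6, -13.3, 10.6]]
-104 59 [[-46.5, -32.4, -6.4], [2.9, 29.1, 43.5], [-19.2, -13.4, 8.9]]
-98 72 [[-40.0, -27.9, -4.5], [2.7, 24.0, 38.5], [-16.7, -11.5, 11.3]]
-92 72 [[-35.7, -19.0, -4.2], [2.2, 18.2, 33.3], [-16.5, -11.9, 6.2]]
-86 55 [[-31.3, -16.9, -5.1], [1.7, 14.1, 28.1], [-17.8, -11.7, -0.5]]
-80 27 [[-19.7, -9.2, -0.6], [1.7, 11.0, 18.7], [-16.5, -10.7, -1.0]]
-74 30 [[-13.4, -6.2, -0.8], [1.1, 6.1, 11.1], [-13.2, -8.9, 0.4]]
-68 28 [[-13.7, -7.6, -1.5], [0.6, 4.5, 10.7], [-13.7, -9.2, -4.1]]
-62 24 [[-14.1, -7.1, -1.9], [0.3, 5.3, 10.3], [-14.2, -8.8, -5.2]]
-56 31 [[-14.6, -7.3, -0.2], [0.0, 7.3, 12.3], [-14.2, -9.3, -4.0]]
-50 27 [[-14.8, -7.7, -0.3], [1.9, 6.8, 11.9], [-16.3, -8.3, -5.0]]
-44 14 [[-12.7, -3.3, -0.7], [1.6, 3.8, 4.1], [-14.1, -11.3, -0.2]]
-38 3 [[-5.8, -4.6, -3.4], [1.5, 1.5, 1.5], [-10.6, -7.5, -7.4]]
top 488
-110 79 [[-49.5, -34.0, -3.5], [4.8, 34.8, 51.4], [-18.0, -12.4, 2.1]]
-104 52 [[-42.4, -30.3, -3.1], [4.4, 32.0, 46.7], [-17.6, -12.1, -6.7]]
-98 116 [[-38.3, -24.8, -3.2], [3.6, 26.1, 38.6], [-13.2, -5.0, 7.4]]
-92 80 [[-33.4, -20.7, -1.7], [3.1, 22.0, 33.8], [-15.2, -12.1, 7.9]]
-86 36 [[-28.8, -8.0, -1.4], [2.2, 8.5, 18.9], [-14.6, -12.1, 3.9]]
-80 27 [[-14.4, -1.3, -0.1], [0.0, 1.6, 15.7], [-13.5, -7.1, 9.0]]
-74 12 [[-5.8, -1.2, -0.0], [0.6, 2.8, 5.9], [-12.2, -11.0, 4.2]]
-68 20 [[-11.8, -5.5, -1.6], [0.4, 4.3, 13.2], [-12.0, -10.8, -7.0]]
-62 21 [[-11.6, -4.8, -0.9], [1.0, 8.0, 13.5], [-12.6, -8.3, -6.6]]
-56 19 [[-13.0, -7.2, -0.6], [1.3, 6.9, 13.9], [-11.9, -8.1, -6.8]]
-50 21 [[-12.9, -7.8, -0.3], [0.0, 6.0, 12.8], [-12.4, -8.1, -6.5]]
-44 5 [[-5.7, -3.8, -1.9], [4.1, 5.6, 7.1], [-11.2, -11.0, -6.8]]
```

View pics/b_scene.png

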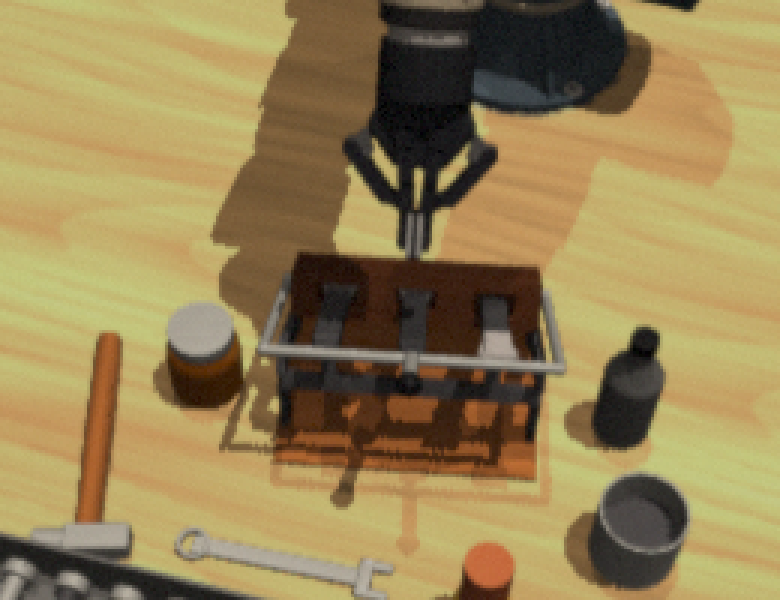

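```bash
sed -i 's/RP=np.array(\[523.5,15.7,.229\])/RP=np.array([523.6,15.1,.229]);OFF=59./' mv.py; python3 - <<'E'
from mv import *
st()
g=handle(0);tr=tool(0);z=tr.as_matrix()[:,2]
delta(g+(OFF-60)*z,tr)
delta(g+OFF*z,tr)
E
```

```text
t4.55 p [593.3  28.8 234.9] q [-0.039 -0.087 -0.491  0.575  0.151  2.924] F [-0.4  0.3  0.5] M [-0.12  0.47 -0.03] w-0.3
turn [ 0.15 -0.07 -0.19] (0.3) shift [-0.0026 -0.0023  0.0597] |60 mm| rows 1.4
turn [ 0.15 -0.07 -0.19] (0.3) shift [-0.0027 -0.0024  0.1197] |120 mm| rows 2.9
```

Request:
play_rows:
  motion:
    - [[0, 0, 0, -0.0027, -0.0024, 0, 0.4], [0, 0, 0, -0.0027, -0.0024, 0.01, 0.4], [0, 0, 0, -0.0027, -0.0024, 0.03, 0.4], [0, 0, 0, -0.0027, -0.0024, 0.05, 0.4], [0, 0, 0, -0.0027, -0.0024, 0.06, 0.4], [0, 0, 0, -0.0027, -0.0024, 0.08, 0.4], [0, 0, 0, -0.0027, -0.0024, 0.1, 0.4], [0, 0, 0, -0.0027, -0.0024, 0.115, 0.4], [0, 0, 0, -0.0027, -0.0024, 0.12, 0.4], [0, 0, 0, -0.0027, -0.0024, 0.12, 0.4]]

```text
t: 5.38
tcp_pos: [661.1, 47.5, 135.9]
eef_rot: [-0.234, 0.747, -0.595, 0.185]
wrist_force: [-0.5, 0.4, 0.0]
gripper_width: 59.6
```

```bash
cat > look.py <<'E'
from mv import *
def look(tag,b=(90,290,120,380),f=3,names=('scene','top')):
  st()
  for nm in names:
    c=capture(nm);cv2.imwrite(f'pics/{tag}_{nm}.png',cv2.resize(c['image'][b[0]:b[1],b[2]:b[3],::-1],None,fx=f,fy=f,interpolation=3));pickle.dump(c,open(f'{tag}_{nm}.pkl','wb'))
E
python3 -c "
from look import *
look('c')
g=handle(0);tr=tool(0);z=tr.as_matrix()[:,2]
delta(g+OFF*z,tr)"
```

```text
t5.38 p [661.1  47.5 135.9] q [ 0.007  0.12  -0.56   0.297  0.125  2.961] F [-0.5  0.4  0. ] M [-0.09  0.52  0.02] w59.6
turn [ 0.16 -0.06 -0.19] (0.3) shift [ 0.     -0.     -0.0001] |0 mm| rows 0.0
```

View pics/c_scene.png

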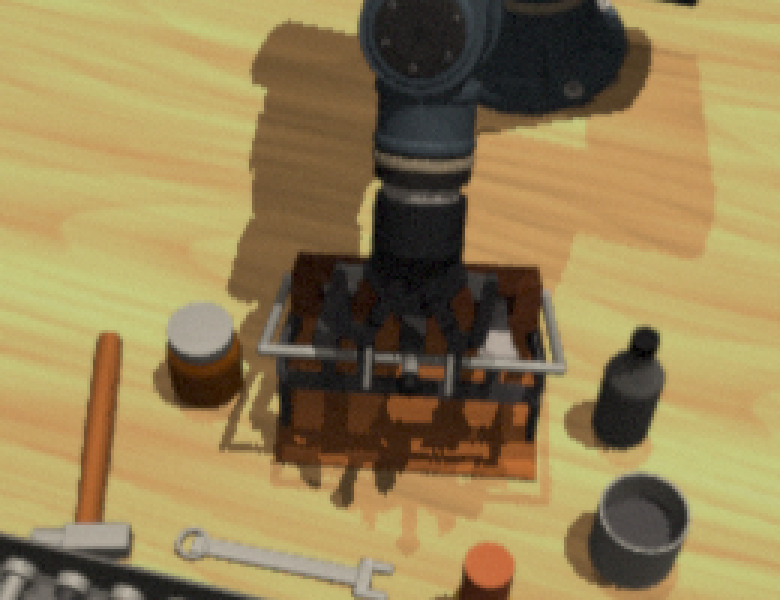

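View pics/c_top.png

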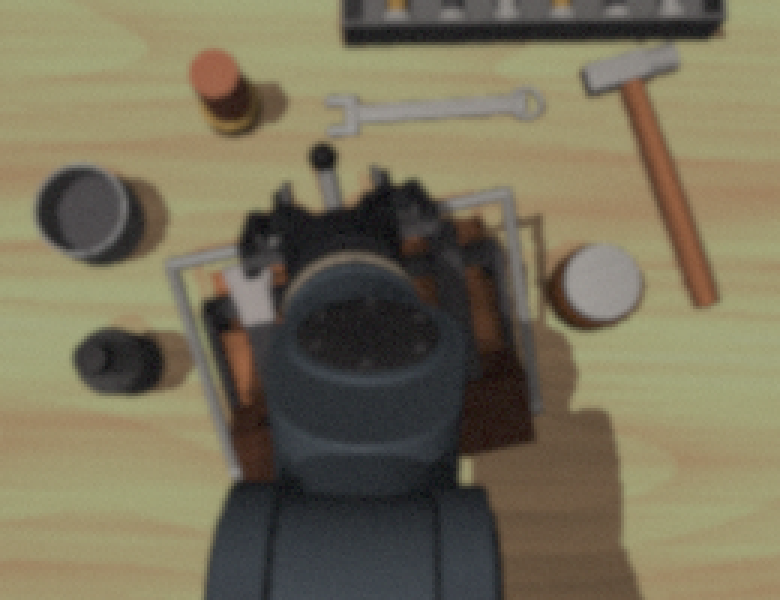

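The fingers straddle the handle. In the scene view the tips are at about (368,388) and (450,393), with the handle between them at (411,372). That confirms the fingertips lie about 40 mm behind the reported TCP. Closing the gripper.

Request:
play_rows:
  motion:
    - [[0, 0, 0, 0, 0, 0, -1], [0, 0, 0, 0, 0, 0, -1], [0, 0, 0, 0, 0, 0, -1], [0, 0, 0, 0, 0, 0, -1], [0, 0, 0, 0, 0, 0, -1], [0, 0, 0, 0, 0, 0, -1], [0, 0, 0, 0, 0, 0, -1]]
  force: 40

```text
t: 6.07
tcp_pos: [661.3, 48.6, 138.5]
eef_rot: [-0.236, 0.747, -0.594, 0.186]
wrist_force: [-1.4, 5.9, 1.0]
gripper_width: 12.5
```

```bash
python3 -c "
from mv import *
st()
# arc rows relative to current pose, rotation about hinge axis through rack y
s,p,r=cur()
hin=world(RP,[-75.9,0,57.87]);ay=Rrack().apply([0,1,0])
for q in (0.05,.1,.15,.2,.25,.3,.35,.4,.45,.47,.49):
  W=R.from_rotvec(ay*q)   # +y rotation lowers +x
  np_=hin+W.apply(p-hin);nr=W*r
  print(q,(r.inv()*nr).as_rotvec(degrees=True).round(2),(r.inv().apply(np_-p)/1000).round(4))
"
```

```text
t6.07 p [661.3  48.6 138.5] q [ 0.007  0.116 -0.559  0.298  0.128  2.961] F [-1.4  5.9  1. ] M [0.9  0.52 0.76] w12.5
0.05 [-2.86  0.01  0.  ] [0.     0.0032 0.0112]
0.1 [-5.73  0.01  0.01] [0.0001 0.007  0.0221]
0.15 [-8.59  0.02  0.01] [0.0001 0.0113 0.0329]
0.2 [-11.46   0.03   0.02] [0.0001 0.0161 0.0435]
0.25 [-14.32   0.03   0.02] [0.0001 0.0215 0.0537]
0.3 [-17.19   0.04   0.03] [0.0002 0.0273 0.0638]
0.35 [-20.05   0.05   0.03] [0.0002 0.0337 0.0735]
0.4 [-22.92   0.06   0.04] [0.0002 0.0405 0.0828]
0.45 [-25.78   0.06   0.04] [0.0003 0.0478 0.0919]
0.47 [-26.93   0.07   0.04] [0.0003 0.0509 0.0954]
0.49 [-28.07   0.07   0.04] [0.0003 0.054  0.0988]
```

Request:
play_rows:
  motion:
    - [[-2.86, 0, 0, 0, 0.0032, 0.0112, -1], [-5.73, 0, 0, 0, 0.007, 0.0221, -1], [-8.6, 0, 0, 0, 0.0113, 0.0329, -1], [-11.46, 0, 0, 0, 0.0161, 0.0435, -1], [-14.32, 0, 0, 0, 0.0215, 0.0537, -1], [-17.2, 0, 0, 0, 0.0273, 0.0638, -1], [-20, 0, 0, 0, 0.0337, 0.0735, -1], [-22.9, 0, 0, 0, 0.0405, 0.0828, -1], [-25.8, 0, 0, 0, 0.0478, 0.0919, -1], [-26.9, 0, 0, 0, 0.0509, 0.0954, -1]]

```text
t: 6.9
tcp_pos: [673.7, 51.9, 31.1]
eef_rot: [-0.054, 0.781, -0.621, 0.041]
wrist_force: [-24.9, 4.4, 49.4]
gripper_width: 12.7
```

```bash
python3 -c "
from look import *
look('d')
s,p,r=cur()
hin=world(RP,[-75.9,0,57.87]);g=p-59*r.as_matrix()[:,2]
v=Rrack().inv().apply(g-hin);print('bail angle est',.611-np.arctan2(v[2],v[0]),np.hypot(v[0],v[2]),v[1])
g=handle(.47);tr=tool(.47);z=tr.as_matrix()[:,2]
delta(g+OFF*z,tr)
"
```

```text
t6.90 p [673.7  51.9  31.1] q [ 0.064  0.48  -0.091  0.866  0.025  2.98 ] F [-24.9   4.4  49.4] M [1.01 3.53 0.31] w12.7
bail angle est 0.4697050282935825 225.02957581584963 1.5638680055170824
turn [ 0.13  0.18 -0.12] (0.3) shift [0.0018 0.0009 0.0001] |2 mm| rows 0.0
```

View pics/d_scene.png

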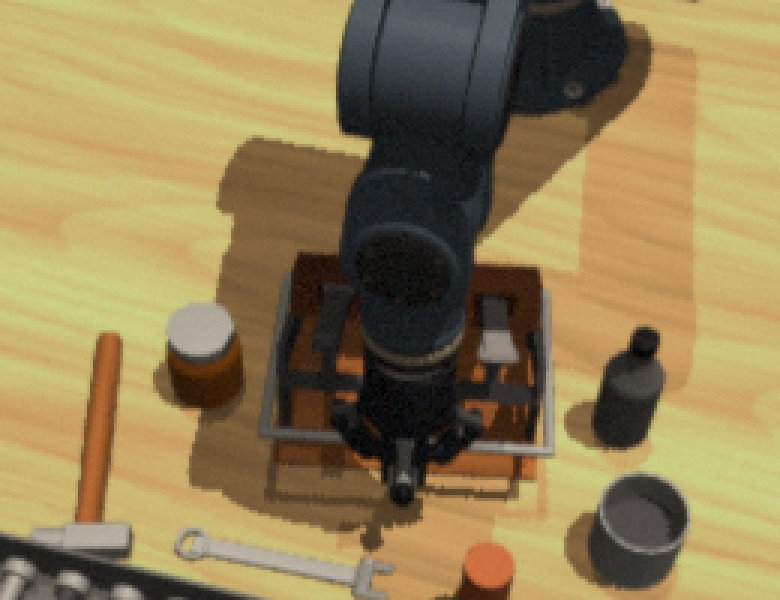

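Request:
play_rows:
  motion:
    - [[0, 0, 0, 0, 0, 0, 0.2], [0, 0, 0, 0, 0, 0, 0.2], [0, 0, 0, 0, 0, 0, 0.2], [0, 0, 0, 0, 0, 0, 0.2], [0, 0, 0, 0, -0.005, -0.03, 0.2], [0, 0, 0, 0, -0.015, -0.06, 0.2], [0, 0, 0, 0, -0.02, -0.1, 0.2], [0, 0, 0, 0, -0.02, -0.14, 0.2], [0, 0, 0, 0, -0.02, -0.18, 0.2], [0, 0, 0, 0, -0.02, -0.18, 0.2]]

```text
t: 7.83
tcp_pos: [671.7, 48.6, 220.8]
eef_rot: [-0.059, 0.78, -0.621, 0.047]
wrist_force: [0.2, -0.5, 0.3]
gripper_width: 51.1
```

```bash
sed -i 's/523.6,15.1,.229/523.3,16.5,.229/' mv.py; python3 -c "
from look import *
look('e')
for dy in (0,):
  g=slotpt(1,95);tr=tool(0);z=tr.as_matrix()[:,2]
  print(g);delta(g+(OFF-110)*z,tr);delta(g+(OFF-110)*z,tool(0,1))
"
```

```text
t7.83 p [671.7  48.6 220.8] q [0.06  0.368 0.227 1.281 0.024 2.978] F [ 0.2 -0.5  0.3] M [-0.02  0.11  0.  ] w51.1
[504.15552616  89.04808128 109.492     ]
turn [26.81 -0.08 -0.21] (26.8) shift [-0.0763  0.1888  0.0359] |207 mm| rows 5.0
turn [-1.2000e-01 -4.1680e+01  1.7489e+02] (179.8) shift [-0.0763  0.1888  0.0359] |207 mm| rows 25.1
```

View pics/e_scene.png

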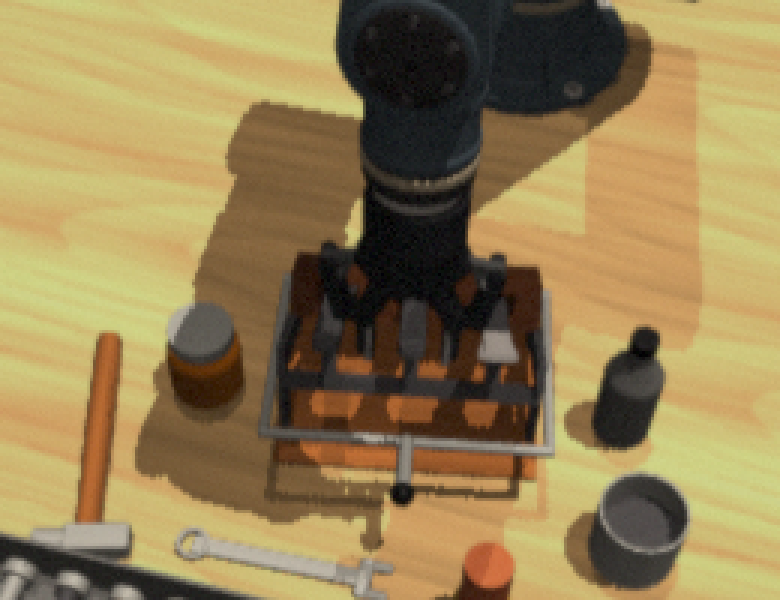

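Request:
play_rows:
  motion:
    - [[26.8, 0, -0.2, -0.0763, 0.1888, 0.036, 0.2], [26.8, 0, -0.2, -0.0763, 0.1888, 0.036, 0.2], [26.8, 0, -0.2, -0.0763, 0.1888, 0.036, 0.2], [26.8, 0, -0.2, -0.0763, 0.1888, 0.036, 0.2], [26.8, 0, -0.2, -0.0763, 0.1888, 0.036, 0.2], [26.8, 0, -0.2, -0.0763, 0.1888, 0.036, 0.2], [26.8, 0, -0.2, -0.0763, 0.1888, 0.036, 0.2], [26.8, 0, -0.2, -0.0763, 0.1888, 0.036, 0.2]]

```text
t: 8.6
tcp_pos: [461.2, 81.5, 139.9]
eef_rot: [-0.229, 0.749, -0.595, 0.181]
wrist_force: [-1.0, -0.1, -0.7]
gripper_width: 51.5
```

```bash
python3 -c "
from look import *
look('f')
for nm in('e_scene','e_top'):
  c=pickle.load(open(nm+'.pkl','rb'))
  print(nm,[(q,((proj(c,handle(q))[0]-[120,90]+.5)*3).round()) for q in(.4,.45,.47)])
g=slotpt(1,95);tr=tool(0);z=tr.as_matrix()[:,2]
delta(g+(OFF-110)*z,tr);delta(g+(OFF-50)*z,tr);delta(g+OFF*z,tr)
"
```

```text
t8.60 p [461.2  81.5 139.9] q [ 0.136 -0.243 -0.862  0.362  0.053  3.065] F [-1.  -0.1 -0.7] M [-0.18  0.55  0.01] w51.5
e_scene [(0.4, array([403., 457.])), (0.45, array([403., 465.])), (0.47, array([403., 468.]))]
e_top [(0.4, array([328., 171.])), (0.45, array([328., 172.])), (0.47, array([328., 172.]))]
turn [0.38 0.   0.02] (0.4) shift [ 0.001  -0.0053 -0.0007] |5 mm| rows 0.1
turn [0.38 0.   0.02] (0.4) shift [ 0.001  -0.0057  0.0593] |60 mm| rows 1.4
turn [0.38 0.   0.02] (0.4) shift [ 0.001  -0.006   0.1093] |109 mm| rows 2.6
```

View pics/f_scene.png

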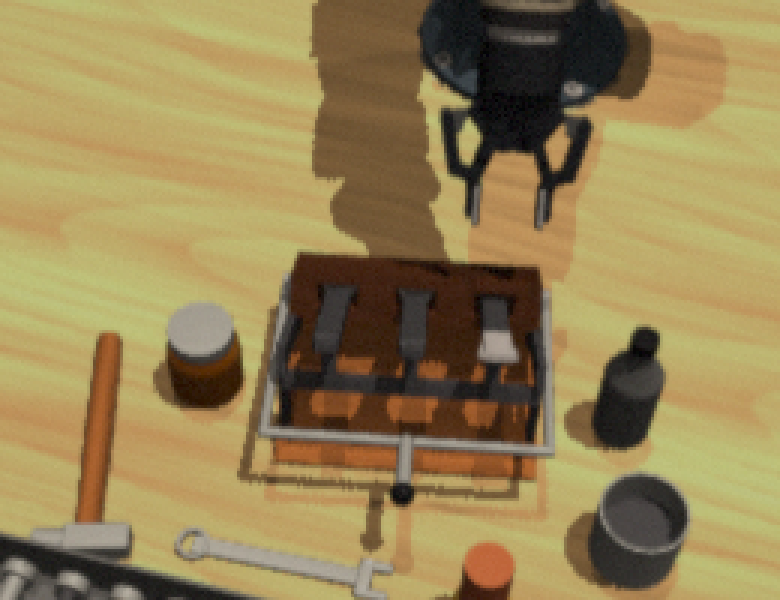

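View pics/f_top.png

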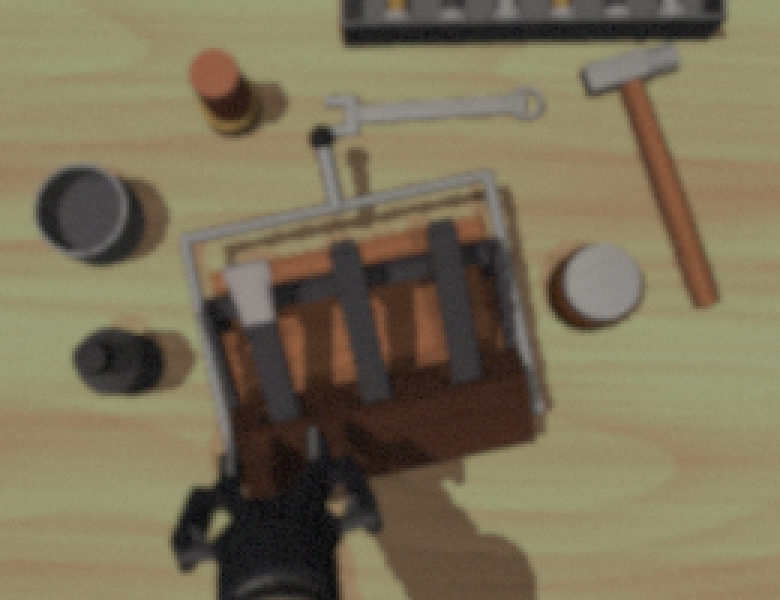

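Request:
play_rows:
  motion:
    - [[0.4, 0, 0, 0.001, -0.0055, 0.01, 0.2], [0.4, 0, 0, 0.001, -0.0055, 0.03, 0.2], [0.4, 0, 0, 0.001, -0.0057, 0.05, 0.2], [0.4, 0, 0, 0.001, -0.0058, 0.07, 0.2], [0.4, 0, 0, 0.001, -0.006, 0.085, 0.2], [0.4, 0, 0, 0.001, -0.006, 0.1, 0.2], [0.4, 0, 0, 0.001, -0.006, 0.109, 0.2], [0.4, 0, 0, 0.001, -0.006, 0.109, 0.2]]

```text
t: 9.37
tcp_pos: [541.4, 96.7, 61.6]
eef_rot: [-0.236, 0.747, -0.593, 0.187]
wrist_force: [-0.2, 0.3, 0.0]
gripper_width: 51.3
```

```bash
python3 -c "
from look import *
look('g')
g=slotpt(1,95);tr=tool(0);z=tr.as_matrix()[:,2]
delta(g+OFF*z,tr)
"
```

```text
t9.37 p [541.4  96.7  61.6] q [ 0.148  0.043 -0.914  0.004  0.046  3.076] F [-0.2  0.3  0. ] M [-0.14  0.51  0.05] w51.3
turn [-0.07 -0.03 -0.02] (0.1) shift [-0.0009  0.0038 -0.0005] |4 mm| rows 0.1
```

View pics/g_scene.png

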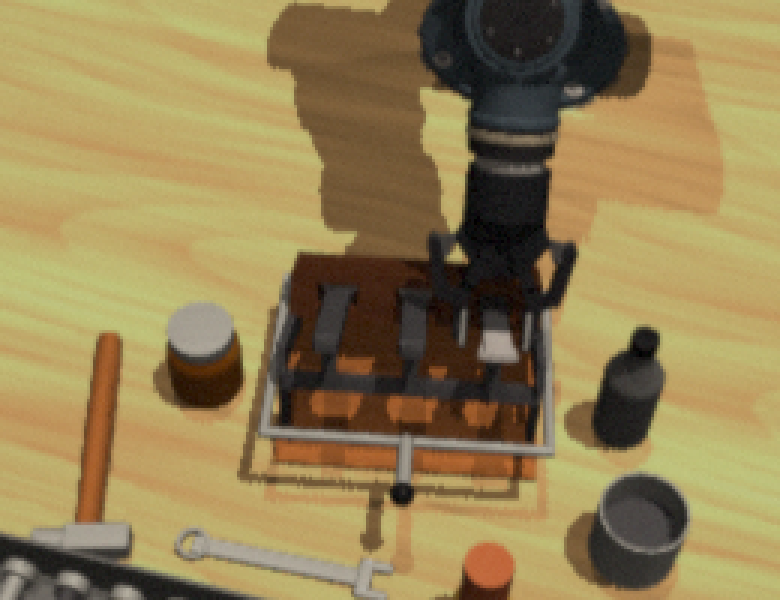

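View pics/g_top.png

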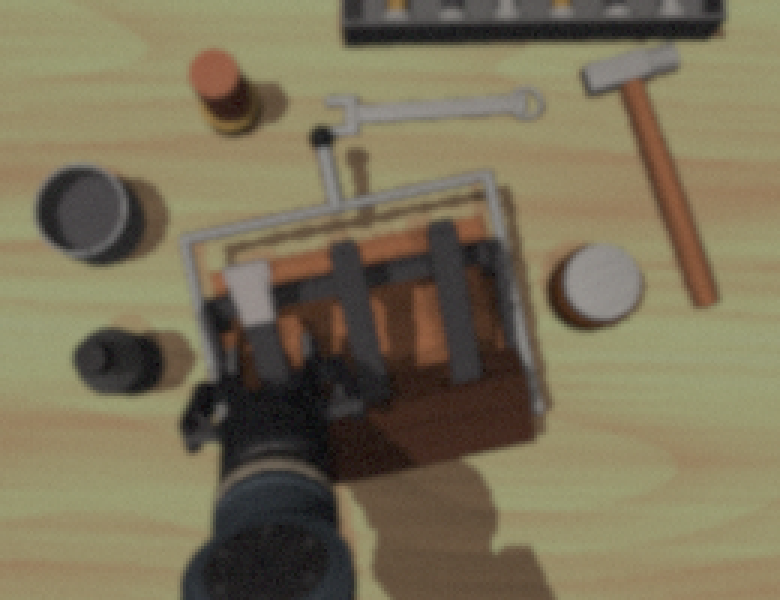

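Request:
play_rows:
  motion:
    - [[0, 0, 0, -0.0009, 0.0038, -0.0005, 0], [0, 0, 0, -0.0009, 0.0038, -0.0005, -0.3], [0, 0, 0, -0.0009, 0.0038, -0.0005, -0.5], [0, 0, 0, -0.0009, 0.0038, -0.0005, -1], [0, 0, 0, -0.0009, 0.0038, -0.0005, -1], [0, 0, 0, -0.0009, 0.0038, -0.0005, -1], [0, 0, 0, -0.0009, 0.0038, -0.0005, -1], [0, 0, 0, -0.0009, 0.0038, -0.0005, -1]]
  force: 80

```text
t: 10.13
tcp_pos: [536.1, 96.8, 62.3]
eef_rot: [-0.237, 0.747, -0.593, 0.188]
wrist_force: [-6.3, -1.7, 5.3]
gripper_width: 23.3
```

```bash
python3 -c "
from mv import *
st()
g=slotpt(1,95);tr=tool(0);z=tr.as_matrix()[:,2]
delta(g+OFF*z,tr)
delta(g+OFF*z+Rrack().apply(80*d+2*n),tr)
"
```

```text
t10.13 p [536.1  96.8  62.3] q [ 1.500e-01  3.300e-02 -9.260e-01 -1.000e-03  4.500e-02  3.077e+00] F [-6.3 -1.7  5.3] M [-0.26  0.84  0.07] w23.3
turn [-0.18 -0.03  0.01] (0.2) shift [ 0.0003 -0.0002  0.0015] |2 mm| rows 0.0
turn [-0.18 -0.03  0.01] (0.2) shift [ 0.0003 -0.0802 -0.0002] |80 mm| rows 1.9
```

Request:
play_rows:
  motion:
    - [[0, 0, 0, 0, -0.005, -0.002, -1], [0, 0, 0, 0, -0.015, -0.002, -1], [0, 0, 0, 0, -0.025, -0.002, -1], [0, 0, 0, 0, -0.035, -0.002, -1], [0, 0, 0, 0, -0.05, -0.002, -1], [0, 0, 0, 0, -0.065, -0.002, -1], [0, 0, 0, 0, -0.08, -0.002, -1], [0, 0, 0, 0, -0.085, -0.03, -1], [0, 0, 0, 0, -0.085, -0.07, -1], [0, 0, 0, 0, -0.085, -0.11, -1]]

```text
t: 10.97
tcp_pos: [542.2, 98.4, 201.4]
eef_rot: [-0.236, 0.747, -0.593, 0.187]
wrist_force: [0.8, 0.1, -2.0]
gripper_width: 22.9
```

```bash
python3 -c "
from look import *
look('h')
tr=tool(0);z=tr.as_matrix()[:,2]
delta(slotpt(1,175,115)+OFF*z,tool(0,1))
"
```

```text
t10.97 p [542.2  98.4 201.4] q [ 0.152 -0.154 -0.642  0.473  0.044  3.078] F [ 0.8  0.1 -2. ] M [-0.25  0.71 -0.  ] w22.9
turn [ 9.0000e-02 -1.0100e+00 -1.7998e+02] (180.0) shift [0.0002 0.0096 0.001 ] |10 mm| rows 25.1
```

View pics/h_scene.png

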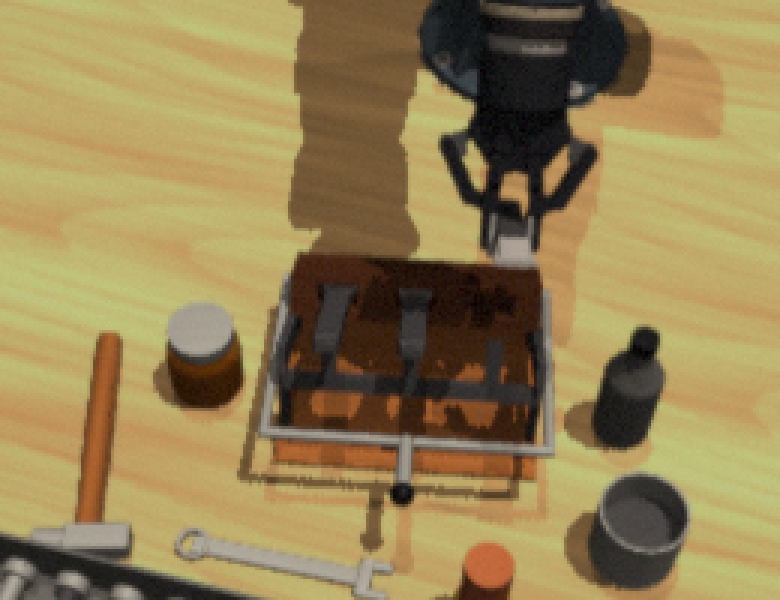

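Request:
play_rows:
  motion:
    - [[0, 0, -7, 0, 0, 0, -1], [0, 0, -14, 0, 0, 0, -1], [0, 0, -21, 0, 0, 0, -1], [0, 0, -28, 0, 0, 0, -1], [0, 0, -35, 0, 0, 0, -1], [0, 0, -42, 0, 0, 0, -1], [0, 0, -49, 0, 0, 0, -1], [0, 0, -56, 0, 0, 0, -1], [0, 0, -63, 0, 0, 0, -1], [0, 0, -70, 0, 0, 0, -1]]

```text
t: 11.9
tcp_pos: [543.1, 98.5, 200.4]
eef_rot: [-0.085, 0.952, -0.054, 0.29]
wrist_force: [-0.5, -0.2, -2.7]
gripper_width: 22.8
```

Request:
play_rows:
  motion:
    - [[0, 0, -7, 0, 0, 0, -1], [0, 0, -14, 0, 0, 0, -1], [0, 0, -21, 0, 0, 0, -1], [0, 0, -28, 0, 0, 0, -1], [0, 0, -35, 0, 0, 0, -1], [0, 0, -42, 0, 0, 0, -1], [0, 0, -49, 0, 0, 0, -1], [0, 0, -56, 0, 0, 0, -1], [0, 0, -63, 0, 0, 0, -1], [0, 0, -70, 0, 0, 0, -1]]

```text
t: 12.73
tcp_pos: [543.1, 98.5, 200.4]
eef_rot: [0.096, 0.811, 0.501, 0.286]
wrist_force: [0.4, -0.1, -2.4]
gripper_width: 22.8
```

```bash
python3 -c "
from look import *
st()
tr=tool(0);z=tr.as_matrix()[:,2]
delta(slotpt(1,175,115)+OFF*z,tool(0,1))
"
```

```text
t12.73 p [543.1  98.5 200.4] q [ 0.152 -0.152 -0.644  0.467  0.044  0.629] F [ 0.4 -0.1 -2.4] M [-0.18  0.88 -0.03] w22.8
turn [ 1.200e-01 -2.000e-02 -3.965e+01] (39.7) shift [-0.0034 -0.0036 -0.0046] |7 mm| rows 5.5
```

Request:
play_rows:
  motion:
    - [[0, 0, -7, 0, 0, 0, -1], [0, 0, -14, 0, 0, 0, -1], [0, 0, -21, 0, 0, 0, -1], [0, 0, -28, 0, 0, 0, -1], [0, 0, -35, 0, 0, 0, -1], [0, 0, -39.7, -0.0034, -0.0036, -0.0046, -1], [0, 0, -39.7, -0.0034, -0.0036, -0.0046, -1], [0, 0, -39.7, -0.0034, -0.0036, -0.0046, -1]]

```text
t: 13.4
tcp_pos: [536.4, 96.6, 201.5]
eef_rot: [0.187, 0.596, 0.744, 0.237]
wrist_force: [0.7, 0.1, -3.1]
gripper_width: 22.6
```

```bash
python3 -c "
from look import *
look('i')
tr=tool(0);z=tr.as_matrix()[:,2]
delta(slotpt(1,175,115)+OFF*z,tool(0,1))
# depth points of the chisel in rack coords, both cams
for nm in('i_scene','i_top'):
  c=pickle.load(open(nm+'.pkl','rb'));Z=c['range_z'];vv,uu=np.mgrid[60:300,120:400]
  P=np.array([unproj(c,u,v,Z[v,u]) for u,v in zip(uu.ravel(),vv.ravel()) if Z[v,u]>0])
  L=Rrack().inv().apply(P-[RP[0],RP[1],0])-[-80,75,55];S=L@d;H=L@n;y=L[:,1]
  m=(abs(H-115)<22)&(abs(y)<25)
  for s in range(70,290,10):
    k=m&(abs(S-s)<5)
    if k.sum()>2: print(nm,s,k.sum(),'y',np.percentile(y[k],[3,97]).round(1),y[k].mean().round(1),'H',np.median(H[k]).round(1))
"
```

```text
t13.40 p [536.4  96.6 201.5] q [ 0.15  -0.166 -0.652  0.473  0.045 -0.057] F [ 0.7  0.1 -3.1] M [-0.21  0.8  -0.05] w22.6
turn [ 0.15  0.02 -0.46] (0.5) shift [-0.     -0.      0.0003] |0 mm| rows 0.1
i_scene 80 3 y [-3.7 16.7] 8.7 H 114.8
i_scene 100 7 y [-2.  16.4] 8.7 H 117.3
i_scene 110 3 y [-5.5 11.7] 2.1 H 118.8
i_scene 120 6 y [-3.5  9.3] 2.9 H 120.2
i_scene 130 4 y [-5.7 11.6] 4.4 H 120.6
i_scene 140 6 y [-6.5  8. ] 0.4 H 121.1
i_scene 150 7 y [-7.   9.9] 0.8 H 121.6
i_scene 160 8 y [-7.3  9.8] 1.3 H 121.5
i_scene 170 11 y [-10.2  13.7] 3.3 H 121.4
i_scene 180 89 y [-23.6  24. ] -0.6 H 118.7
i_scene 190 73 y [-23.   19.1] -3.4 H 121.6
i_scene 200 12 y [-10.9  10.2] -1.9 H 121.5
i_scene 210 11 y [-10.9   9.9] -1.4 H 121.5
i_scene 220 13 y [-10.9  11.7] 0.3 H 121.4
i_scene 230 9 y [-9.1 10.9] 0.2 H 121.9
i_scene 240 11 y [-9.3 10.9] 1.5 H 121.7
i_scene 250 11 y [-10.2  10.1] -0.6 H 122.0
i_scene 260 22 y [-10.2  11. ] 0.5 H 121.2
i_scene 270 50 y [-10.   10.6] 0.3 H 114.4
i_top 160 31 y [-2.  11.7] 5.6 H 122.4
i_top 170 51 y [-8.5 12.8] 2.5 H 122.9
i_top 180 99 y [-24.8  23.3] -0.5 H 121.7
i_top 190 119 y [-18.   17.1] -1.8 H 122.4
i_top 200 57 y [-12.2  10.3] -1.3 H 122.7
i_top 210 63 y [-12.5  10.2] -2.0 H 122.7
i_top 220 58 y [-12.4  10.5] -1.0 H 123.0
i_top 230 62 y [-12.4  10.2] -1.2 H 122.8
i_top 240 67 y [-12.4  10.5] -1.4 H 123.1
i_top 250 62 y [-12.3  10.7] -1.6 H 122.8
i_top 260 80 y [-12.4  10. ] -1.1 H 122.6
i_top 270 59 y [-10.4   7.9] -1.3 H 120.2
```

View pics/i_scene.png

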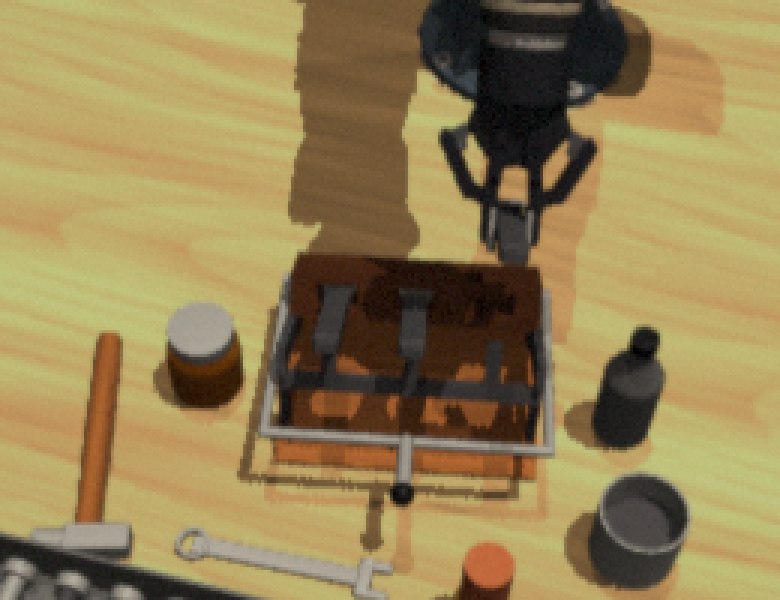

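View pics/i_top.png

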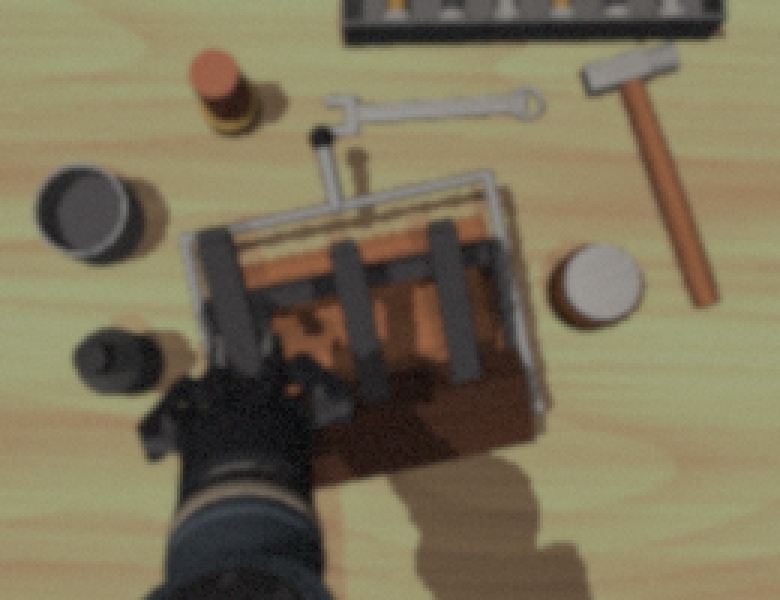

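```bash
python3 -c "
from mv import *
tr=tool(0,1);z=tr.as_matrix()[:,2]
delta(slotpt(1,172,3)+OFF*z,tr)
"
```

```text
turn [ 0.15  0.02 -0.46] (0.5) shift [-0.     -0.0033  0.1123] |112 mm| rows 2.7
```

Request:
play_rows:
  motion:
    - [[0.15, 0, -0.46, 0, -0.003, 0.015, -1], [0.15, 0, -0.46, 0, -0.003, 0.035, -1], [0.15, 0, -0.46, 0, -0.003, 0.055, -1], [0.15, 0, -0.46, 0, -0.0033, 0.075, -1], [0.15, 0, -0.46, 0, -0.0033, 0.09, -1], [0.15, 0, -0.46, 0, -0.0033, 0.105, -1], [0.15, 0, -0.46, 0, -0.0033, 0.1123, -1], [0.15, 0, -0.46, 0, -0.0033, 0.1123, -1]]

```text
t: 14.17
tcp_pos: [596.5, 110.7, 106.4]
eef_rot: [0.187, 0.593, 0.748, 0.235]
wrist_force: [-0.2, -0.4, -3.0]
gripper_width: 22.6
```

```bash
python3 -c "
from look import *
look('j',(150,230,200,330),6)
tr=tool(0,1);z=tr.as_matrix()[:,2]
delta(slotpt(1,172,3)+OFF*z,tr)
for nm in('j_scene','j_top'):
  c=pickle.load(open(nm+'.pkl','rb'));Z=c['range_z'];vv,uu=np.mgrid[60:300,120:400]
  P=np.array([unproj(c,u,v,Z[v,u]) for u,v in zip(uu.ravel(),vv.ravel()) if Z[v,u]>0])
  L=Rrack().inv().apply(P-[RP[0],RP[1],0])-[-80,0,55];S=L@d;H=L@n
  for i,yc in((1,75),(2,0),(3,-75)):
   y=L[:,1]-yc
   m=(abs(H-8)<9)&(abs(y)<22)
   for a,b in ((62,82),(82,100),(100,115),(115,130),(130,145),(145,160),(185,200),(200,230),(230,262)):
    k=m&(S>a)&(S<b)
    if k.sum()>9: print(nm,i,a,b,k.sum(),'y',np.percentile(y[k],[3,97]).round(1),np.percentile(y[k],[3,97]).mean().round(1),'H',np.median(H[k]).round(1))
"
```

```text
t14.17 p [596.5 110.7 106.4] q [ 0.162  0.059 -0.73   0.173  0.038 -0.057] F [-0.2 -0.4 -3. ] M [-0.21  0.87 -0.05] w22.6
turn [-0.03  0.02  0.11] (0.1) shift [-0.      0.0004  0.0003] |1 mm| rows 0.0
j_scene 1 82 100 11 y [-3.3 15.6] 6.2 H 4.4
j_scene 1 100 115 10 y [-6.5 14.5] 4.0 H 5.6
j_scene 1 115 130 10 y [-6.9 10.6] 1.9 H 7.3
j_scene 1 130 145 16 y [-8.1 10.7] 1.3 H 7.7
j_scene 1 145 160 13 y [-7.5  9.4] 0.9 H 7.7
j_scene 1 185 200 19 y [-10.   14.8] 2.4 H 8.1
j_scene 1 200 230 40 y [-9.6 12.3] 1.3 H 8.2
j_scene 1 230 262 54 y [-10.1  11.7] 0.8 H 8.1
j_scene 2 62 82 18 y [-9.5 12. ] 1.3 H 7.5
j_scene 2 82 100 17 y [-10.3   9.5] -0.4 H 7.4
j_scene 2 100 115 14 y [-8.5  9.9] 0.7 H 7.2
j_scene 2 115 130 16 y [-9.   8.9] -0.0 H 7.2
j_scene 2 130 145 16 y [-11.1  10.5] -0.3 H 6.9
j_scene 2 145 160 13 y [-10.4  10.9] 0.2 H 7.4
j_scene 2 185 200 17 y [-8.7  9.2] 0.2 H 3.0
j_scene 3 62 82 15 y [-8.5 10.3] 0.9 H 7.0
j_scene 3 82 100 24 y [-10.5  12.1] 0.8 H 6.9
j_scene 3 100 115 12 y [-8.1 10.3] 1.1 H 6.4
j_scene 3 115 130 14 y [-9.6 11.6] 1.0 H 6.8
j_scene 3 130 145 17 y [-10.3  12.5]
[... 178 characters left out ...]
11. ] -0.4 H 9.9
j_top 1 230 262 164 y [-11.5  11.3] -0.1 H 10.1
j_top 2 62 82 71 y [-12.    9.9] -1.1 H 8.9
j_top 2 82 100 66 y [-12.3   9.6] -1.4 H 8.6
j_top 2 100 115 56 y [-12.6  10.2] -1.2 H 8.1
j_top 2 115 130 58 y [-12.2   9.9] -1.2 H 8.8
j_top 2 130 145 60 y [-11.9  10. ] -0.9 H 8.8
j_top 2 145 160 60 y [-12.1  10. ] -1.0 H 8.6
j_top 2 185 200 26 y [-10.2   7.9] -1.1 H 5.6
j_top 3 62 82 72 y [-12.5  10. ] -1.3 H 8.2
j_top 3 82 100 65 y [-12.1  10.1] -1.0 H 8.1
j_top 3 100 115 57 y [-11.8  10.4] -0.7 H 8.1
j_top 3 115 130 58 y [-12.2  10.3] -0.9 H 7.9
j_top 3 130 145 59 y [-11.9  10.6] -0.7 H 8.3
j_top 3 145 160 61 y [-11.9  10.8] -0.5 H 8.0
j_top 3 185 200 27 y [-9.   8.5] -0.3 H 5.0
```

View pics/j_scene.png

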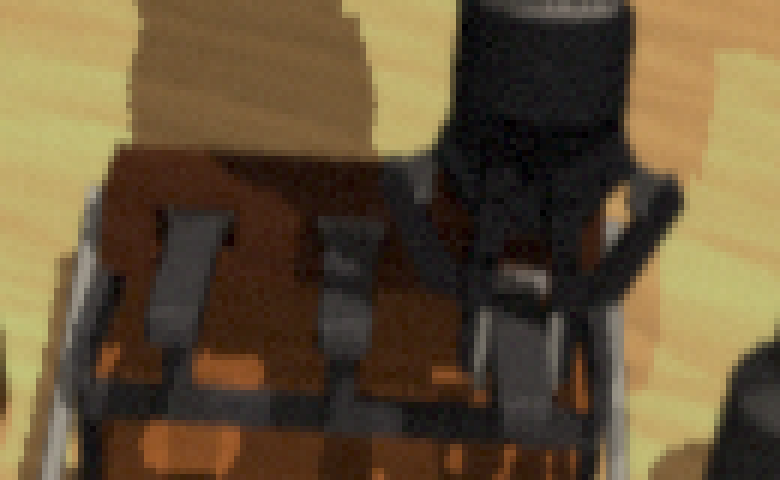

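View pics/j_top.png

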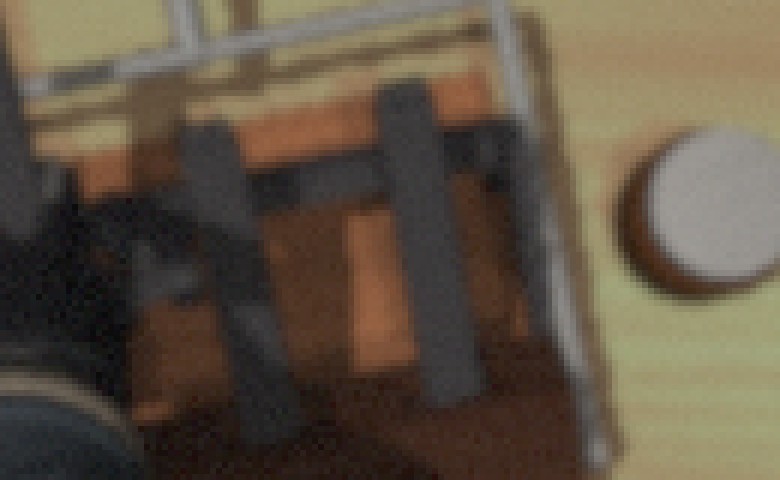

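```bash
python3 -c "
from mv import *
for nm in('scene0','top0','e_scene','f_scene','f_top','i_scene'):
  c=pickle.load(open(nm+'.pkl','rb'));Z=c['range_z'];vv,uu=np.mgrid[100:300,150:340]
  P=np.array([unproj(c,u,v,Z[v,u]) for u,v in zip(uu.ravel(),vv.ravel()) if Z[v,u]>0])
  L=Rrack().inv().apply(P-[RP[0],RP[1],0])-[-80,0,55];S=L@d;H=L@n;y=L[:,1]
  m=(abs(H-26)<4)&(S>-5)&(S<50)&(abs(y)<126)
  e=[]
  for s in range(-5,50,5):
    k=m&(S>=s)&(S<s+5)
    if k.sum()>5:e.append((y[k].min(),y[k].max()))
  e=np.array(e);print(nm,np.median(e,0).round(1),np.median(e.mean(1)).round(2))
im=cv2.imread('pics/i_scene.png')
c=pickle.load(open('f_scene.pkl','rb'));a=c['image'][175:235,210:310,::-1].astype(float);a=np.clip(a*2.2,0,255).astype(np.uint8)
cv2.imwrite('pics/fz.png',cv2.resize(a,None,fx=7.5,fy=7.5,interpolation=3))
"
```

```text
scene0 [-116.1  117.1] -0.25
top0 [-120.4  118.1] -1.72
e_scene [-117.   115.1] -0.44
f_scene [-116.7  116.9] -0.97
f_top [-120.5  114.7] -2.84
i_scene [-116.3  117.1] -0.23
```

View pics/fz.png

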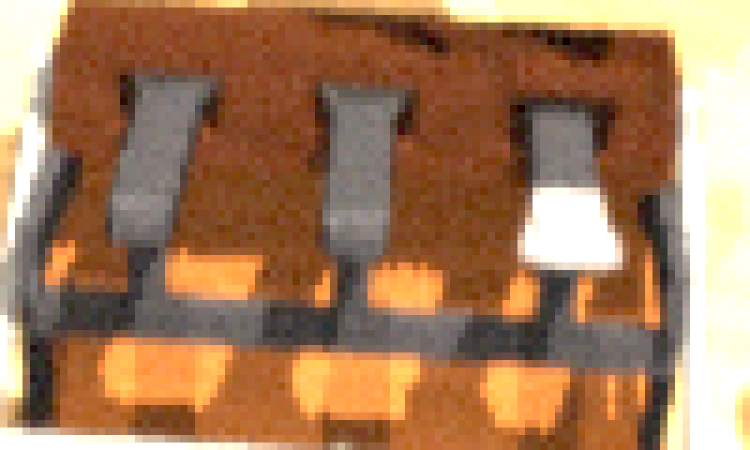

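Relative to the block ends and the slot opening, the held chisel sits about 1.4 mm too far to +y. I'll shift it and start inserting gently.

Request:
play_rows:
  motion:
    - [[0, 0, 0.1, -0.0014, -0.002, 0, -1], [0, 0, 0.1, -0.0014, -0.007, 0, -1], [0, 0, 0.1, -0.0014, -0.012, 0, -1], [0, 0, 0.1, -0.0014, -0.016, 0, -1], [0, 0, 0.1, -0.0014, -0.019, 0, -1], [0, 0, 0.1, -0.0014, -0.022, 0, -1], [0, 0, 0.1, -0.0014, -0.025, 0, -1], [0, 0, 0.1, -0.0014, -0.028, 0, -1], [0, 0, 0.1, -0.0014, -0.031, 0, -1], [0, 0, 0.1, -0.0014, -0.034, 0, -1]]

```text
t: 15.1
tcp_pos: [569.4, 102.8, 88.2]
eef_rot: [0.187, 0.593, 0.747, 0.235]
wrist_force: [-0.4, 0.8, -3.2]
gripper_width: 22.8
```

```bash
python3 -c "
from look import *
st()
tr=tool(0,1);z=tr.as_matrix()[:,2]
delta(slotpt(1,138,3,-1.4)+OFF*z,tr)
"
```

```text
t15.10 p [569.4 102.8  88.2] q [ 0.153  0.041 -0.816  0.105  0.043 -0.063] F [-0.4  0.8 -3.2] M [-0.21  0.8   0.01] w22.8
turn [0.   0.02 0.06] (0.1) shift [0.0001 0.0006 0.0003] |1 mm| rows 0.0
```

Request:
play_rows:
  motion:
    - [[0, 0, 0, 0, -0.004, 0, -1], [0, 0, 0, 0, -0.008, 0, -1], [0, 0, 0, 0, -0.012, 0, -1], [0, 0, 0, 0, -0.016, 0, -1], [0, 0, 0, 0, -0.02, 0, -1], [0, 0, 0, 0, -0.024, 0, -1], [0, 0, 0, 0, -0.028, 0, -1], [0, 0, 0, 0, -0.032, 0, -1], [0, 0, 0, 0, -0.035, 0.0005, -1], [0, 0, 0, 0, -0.038, 0.001, -1]]

```text
t: 15.93
tcp_pos: [539.6, 95.7, 65.6]
eef_rot: [0.187, 0.593, 0.747, 0.235]
wrist_force: [-0.3, -0.7, -2.4]
gripper_width: 22.8
```

```bash
python3 -c "
from look import *
look('k')
tr=tool(0,1);z=tr.as_matrix()[:,2]
delta(slotpt(1,95,1,-1.4)+OFF*z,tr)
"
```

```text
t15.93 p [539.6  95.7  65.6] q [ 0.146  0.032 -0.911  0.019  0.047 -0.069] F [-0.3 -0.7 -2.4] M [-0.18  0.84  0.02] w22.8
turn [-0.05  0.02  0.06] (0.1) shift [ 0.0001 -0.0038  0.0013] |4 mm| rows 0.1
```

View pics/k_scene.png

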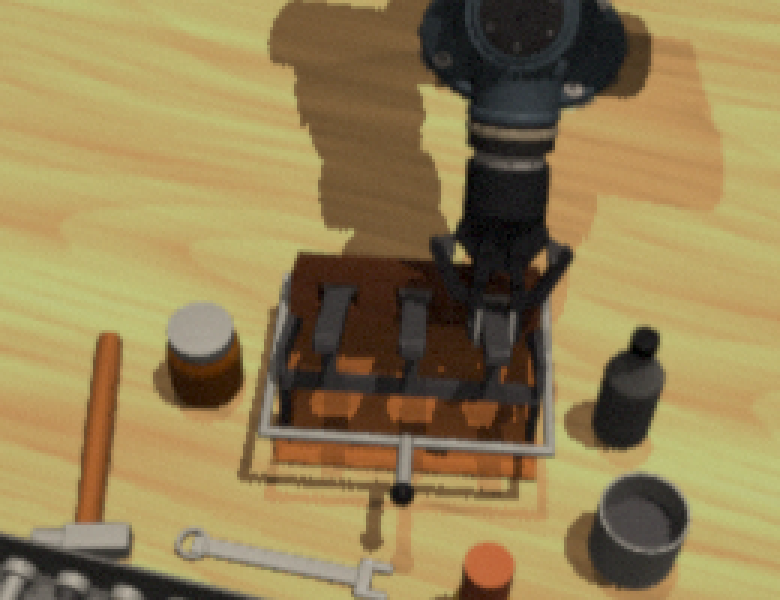

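Request:
play_rows:
  motion:
    - [[0, 0, 0, 0, -0.002, 0.001, -1], [0, 0, 0, 0, -0.0035, 0.0015, -1], [0, 0, 0, 0, -0.005, 0.0015, -1], [0, 0, 0, 0, -0.006, 0.0015, -1], [0, 0, 0, 0, -0.006, 0.0015, -1]]

```text
t: 16.45
tcp_pos: [538.6, 95.4, 63.8]
eef_rot: [0.189, 0.592, 0.747, 0.238]
wrist_force: [-3.4, -0.1, 11.1]
gripper_width: 22.5
```

```bash
python3 -c "
from look import *
s=st();print('axial',Rrack().inv().apply(s['wrist_force'])@d)
tr=tool(0,1);z=tr.as_matrix()[:,2]
delta(slotpt(1,95,1,-1.4)+OFF*z,tr)
"
```

```text
t16.45 p [538.6  95.4  63.8] q [ 0.145  0.033 -0.923 -0.001  0.048 -0.07 ] F [-3.4 -0.1 11.1] M [0.   0.13 0.01] w22.5
axial 3.6538106114140296
turn [0.35 0.03 0.07] (0.4) shift [ 0.0002 -0.0024  0.0005] |2 mm| rows 0.1
```

Request:
play_rows:
  motion:
    - [[0, 0, 0, 0, -0.001, -0.001, -1], [0, 0, 0, 0, -0.002, -0.001, -1], [0, 0, 0, 0, -0.003, -0.001, -1], [0, 0, 0, 0, -0.003, -0.001, -1], [0, 0, 0, 0, -0.003, -0.001, -1]]

```text
t: 16.87
tcp_pos: [533.7, 94.4, 60.7]
eef_rot: [0.188, 0.592, 0.747, 0.236]
wrist_force: [3.3, 0.1, -0.4]
gripper_width: 22.8
```

```bash
python3 -c "
from look import *
s=st();f=Rrack().inv().apply(s['wrist_force']);print('axial',f@d,'n',f@n)
tr=tool(0,1);z=tr.as_matrix()[:,2]
delta(slotpt(1,95,1,-1.4)+OFF*z,tr)
look('l')
for nm in('l_scene','l_top'):
  c=pickle.load(open(nm+'.pkl','rb'));Z=c['range_z'];vv,uu=np.mgrid[100:280,150:340]
  P=np.array([unproj(c,u,v,Z[v,u]) for u,v in zip(uu.ravel(),vv.ravel()) if Z[v,u]>0])
  L=Rrack().inv().apply(P-[RP[0],RP[1],0])-[-80,0,55];S=L@d;H=L@n
  for i,yc in((1,75),(2,0),(3,-75)):
    y=L[:,1]-yc;k=(abs(y)<8)&(S>110)&(S<215)&(H>4.5)&(H<14);print(nm,i,k.sum(),'end s',np.sort(S[k])[-6:].round(1),'H',np.median(H[k]).round(1))
"
```

```text
t16.87 p [533.7  94.4  60.7] q [ 0.144  0.032 -0.932 -0.003  0.048 -0.07 ] F [ 3.3  0.1 -0.4] M [0.04 0.13 0.03] w22.8
axial 2.4376099333203536 n -2.149691388844323
turn [0.08 0.02 0.06] (0.1) shift [0.0001 0.0035 0.0008] |4 mm| rows 0.1
t16.87 p [533.7  94.4  60.7] q [ 0.144  0.032 -0.932 -0.003  0.048 -0.07 ] F [ 3.3  0.1 -0.4] M [0.04 0.13 0.03] w22.8
l_scene 1 64 end s [183.6 185.6 186.1 186.6 188.3 189.3] H 7.7
l_scene 2 63 end s [184.5 185.5 185.8 185.9 187.1 192.4] H 7.2
l_scene 3 63 end s [183.9 184.4 186.5 188.5 190.9 191.6] H 6.7
l_top 1 221 end s [187.9 188.1 188.5 188.9 189.  189.4] H 9.2
l_top 2 218 end s [187.7 188.1 189.1 189.5 189.8 190. ] H 8.4
l_top 3 216 end s [187.6 188.  189.  189.4 189.5 190.2] H 8.2
```

View pics/l_top.png

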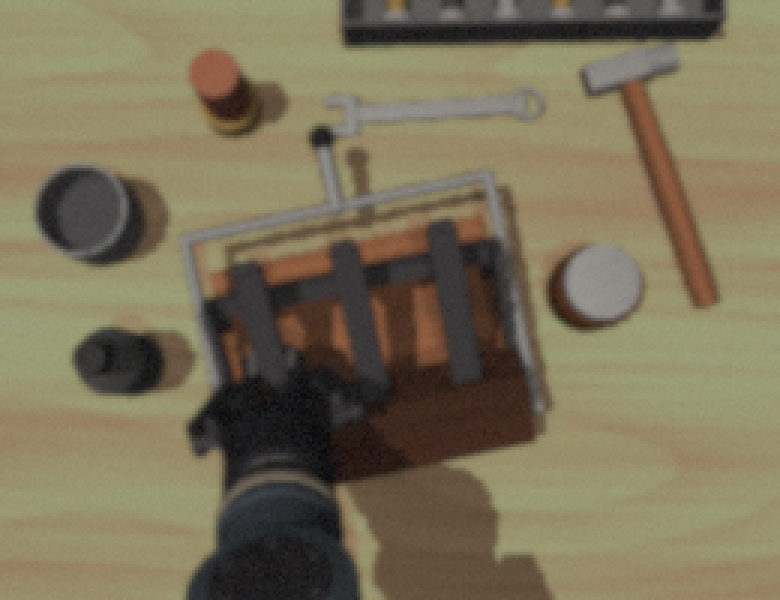

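Request:
play_rows:
  motion:
    - [[0, 0, 0, 0, -0.001, 0, -1], [0, 0, 0, 0, -0.002, 0, -1], [0, 0, 0, 0, -0.003, 0, -1], [0, 0, 0, 0, -0.003, 0, -1], [0, 0, 0, 0, -0.003, 0, -1]]

```text
t: 17.38
tcp_pos: [533.7, 94.3, 61.1]
eef_rot: [0.189, 0.592, 0.747, 0.238]
wrist_force: [8.6, 2.3, 3.7]
gripper_width: 22.8
```

```bash
cat > chk.py <<'E'
from look import *
def ends(tag,b=None):
 for nm in(tag+'_scene',tag+'_top'):
  c=pickle.load(open(nm+'.pkl','rb'));Z=c['range_z'];vv,uu=np.mgrid[100:280,150:340]
  P=np.array([unproj(c,u,v,Z[v,u]) for u,v in zip(uu.ravel(),vv.ravel()) if Z[v,u]>0])
  L=Rrack().inv().apply(P-[RP[0],RP[1],0])-[-80,0,55];S=L@d;H=L@n
  for i,yc in((1,75),(2,0),(3,-75)):
    y=L[:,1]-yc;k=(abs(y)<8)&(S>110)&(S<215)&(H>4.5)&(H<14);k2=(abs(y)<20)&(S>110)&(S<180)&(H>4.5)&(H<14);print(nm,i,k.sum(),'end s',np.sort(S[k])[-6:].round(1),'H',np.median(H[k]).round(1),'y',np.percentile(y[k2],[3,97]).mean().round(1))
E
python3 -c "
from chk import *
s=st();f=Rrack().inv().apply(s['wrist_force']);print('axial',f@d,'n',f@n)
tr=tool(0,1);z=tr.as_matrix()[:,2]
delta(slotpt(1,95,1,-1.4)+OFF*z,tr)
look('m');ends('m')
"
```

```text
t17.38 p [533.7  94.3  61.1] q [ 0.144  0.03  -0.937 -0.012  0.049 -0.071] F [8.6 2.3 3.7] M [ 0.45 -0.98  0.02] w22.8
axial 9.423778840761639 n -2.137779428862744
turn [0.36 0.02 0.07] (0.4) shift [0.0002 0.0032 0.0012] |3 mm| rows 0.1
t17.38 p [533.7  94.3  61.1] q [ 0.144  0.03  -0.937 -0.012  0.049 -0.071] F [8.6 2.3 3.7] M [ 0.45 -0.98  0.02] w22.8
m_scene 1 63 end s [185.6 185.7 185.9 187.2 187.3 187.6] H 8.2 y -0.3
m_scene 2 63 end s [187.5 189.2 189.5 190.4 192.  192.2] H 7.0 y 0.2
m_scene 3 59 end s [184.4 184.9 185.9 186.9 189.5 192. ] H 7.2 y 1.0
m_top 1 220 end s [188.2 188.3 188.6 188.6 188.8 189.4] H 9.6 y -1.7
m_top 2 217 end s [187.2 187.4 187.5 188.6 188.6 189.4] H 8.5 y -1.0
m_top 3 213 end s [187.5 188.3 188.4 189.3 189.4 189.9] H 8.3 y -0.8
```

Request:
play_rows:
  motion:
    - [[0, 0, 0, 0, 0.001, 0.001, -1], [0, 0, 0, 0, 0.001, 0.001, -0.3], [0, 0, 0, 0, 0.001, 0.001, 0], [0, 0, 0, 0, 0.001, 0.001, 0.2], [0, 0, 0, 0, 0.001, 0, 0.2], [0, 0, 0, 0, 0.001, -0.03, 0.2], [0, 0, 0, 0, 0.001, -0.06, 0.2], [0, 0, 0, 0, 0.001, -0.1, 0.2], [0, 0, 0, 0, 0.001, -0.13, 0.2], [0, 0, 0, 0, 0.001, -0.13, 0.2]]

```text
t: 18.32
tcp_pos: [458.3, 76.7, 170.4]
eef_rot: [0.189, 0.592, 0.747, 0.237]
wrist_force: [0.6, 0.5, 0.4]
gripper_width: 51.1
```

```bash
python3 -c "
from chk import *
look('n');ends('n')
g=handle(.47);tr=tool(.47,1);z=tr.as_matrix()[:,2]
delta(g+(OFF-150)*z+[20,0,0],tr)
"
```

```text
t18.32 p [458.3  76.7 170.4] q [ 0.12  -0.3   -0.826  0.431  0.062 -0.09 ] F [0.6 0.5 0.4] M [-0.16  0.46 -0.  ] w51.1
n_scene 1 62 end s [182.8 184.3 186.3 186.9 188.  192.4] H 7.5 y -0.4
n_scene 2 61 end s [183.6 183.6 184.  185.8 187.4 187.5] H 7.1 y 0.2
n_scene 3 62 end s [181.3 183.6 184.  185.3 185.7 187.4] H 6.9 y 0.8
n_top 1 221 end s [188.5 188.5 189.  189.5 190.3 190.5] H 8.8 y -1.9
n_top 2 218 end s [189.1 189.1 189.3 189.3 189.9 190. ] H 8.4 y -1.0
n_top 3 216 end s [187.7 188.6 188.9 188.9 189.  190.5] H 8.4 y -0.8
turn [27.12  0.06  0.05] (27.1) shift [-0.0781  0.1717  0.106 ] |216 mm| rows 5.2
```

View pics/n_scene.png

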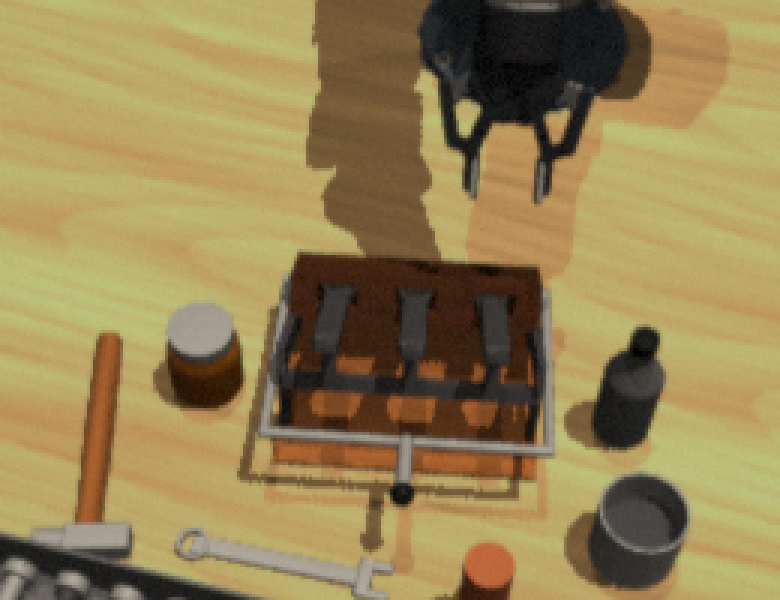

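View pics/n_top.png

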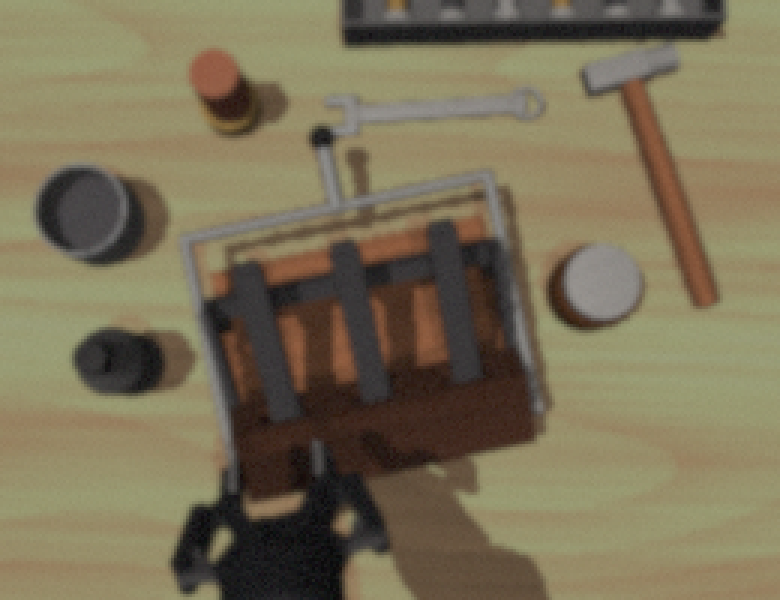

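Request:
play_rows:
  motion:
    - [[27.1, 0, 0, -0.0781, 0.1717, 0.106, 0.2], [27.1, 0, 0, -0.0781, 0.1717, 0.106, 0.2], [27.1, 0, 0, -0.0781, 0.1717, 0.106, 0.2], [27.1, 0, 0, -0.0781, 0.1717, 0.106, 0.2], [27.1, 0, 0, -0.0781, 0.1717, 0.106, 0.2], [27.1, 0, 0, -0.0781, 0.1717, 0.106, 0.2], [27.1, 0, 0, -0.0781, 0.1717, 0.106, 0.2], [27.1, 0, 0, -0.0781, 0.1717, 0.106, 0.2]]

```text
t: 19.08
tcp_pos: [676.0, 46.4, 171.9]
eef_rot: [0.042, 0.62, 0.782, 0.052]
wrist_force: [-0.3, 0.3, -0.8]
gripper_width: 51.4
```

```bash
python3 -c "
from mv import *
st()
g=handle(.47);tr=tool(.47,1);z=tr.as_matrix()[:,2]
delta(g+(OFF-150)*z+[20,0,0],tr)
delta(g+(OFF-50)*z+[10,0,0],tr)
delta(g+(OFF)*z,tr)
"
```

```text
t19.08 p [676.   46.4 171.9] q [ 0.057  0.401  0.158  1.196  0.022 -0.17 ] F [-0.3  0.3 -0.8] M [-0.03  0.17  0.05] w51.4
turn [-0.44  0.02  0.  ] (0.4) shift [ 0.001  -0.0019 -0.0078] |8 mm| rows 0.2
turn [-0.44  0.02  0.  ] (0.4) shift [ 0.0033 -0.0108  0.0909] |92 mm| rows 2.2
turn [-0.44  0.02  0.  ] (0.4) shift [ 0.0056 -0.02    0.1396] |141 mm| rows 3.4
```

Request:
play_rows:
  motion:
    - [[-0.4, 0, 0, 0.003, -0.003, 0.01, 0.2], [-0.4, 0, 0, 0.0035, -0.006, 0.03, 0.2], [-0.4, 0, 0, 0.004, -0.009, 0.05, 0.2], [-0.4, 0, 0, 0.0045, -0.011, 0.07, 0.2], [-0.4, 0, 0, 0.005, -0.013, 0.09, 0.2], [-0.4, 0, 0, 0.0056, -0.016, 0.11, 0.2], [-0.4, 0, 0, 0.0056, -0.019, 0.128, 0.2], [-0.4, 0, 0, 0.0056, -0.02, 0.14, 0.2], [-0.4, 0, 0, 0.0056, -0.02, 0.14, 0.2]]

```text
t: 19.83
tcp_pos: [667.1, 52.0, 31.1]
eef_rot: [0.043, 0.62, 0.782, 0.054]
wrist_force: [-0.0, 0.1, -0.4]
gripper_width: 51.1
```

```bash
python3 -c "
from look import *
look('o')
g=handle(.47);tr=tool(.47,1);z=tr.as_matrix()[:,2]
delta(g+(OFF)*z,tr)
"
```

```text
t19.83 p [667.1  52.   31.1] q [ 0.066  0.468 -0.111  0.855  0.023 -0.162] F [-0.   0.1 -0.4] M [-0.    0.21  0.05] w51.1
turn [0.09 0.02 0.05] (0.1) shift [-0.0014  0.0031  0.0042] |5 mm| rows 0.1
```

View pics/o_scene.png

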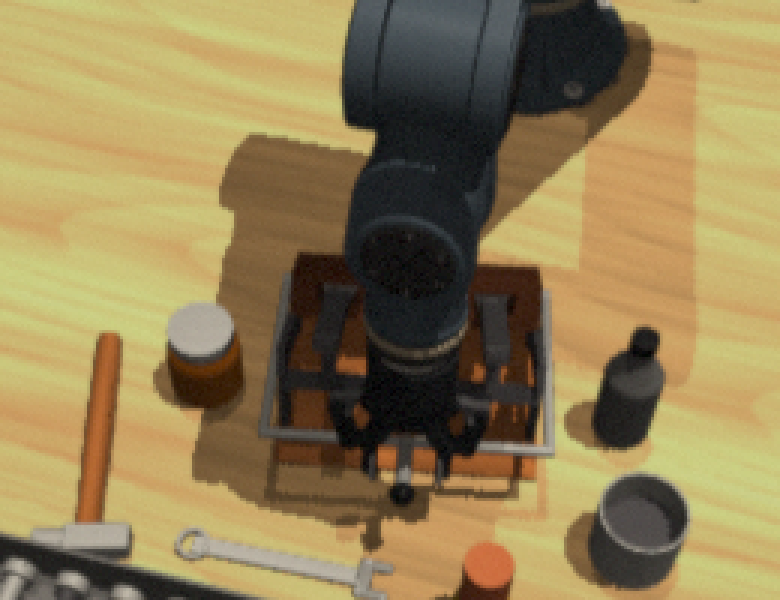

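Request:
play_rows:
  motion:
    - [[0, 0, 0, -0.0014, 0.003, 0.004, 0.2], [0, 0, 0, -0.0014, 0.003, 0.004, -0.2], [0, 0, 0, -0.0014, 0.003, 0.004, -1], [0, 0, 0, -0.0014, 0.003, 0.004, -1], [0, 0, 0, -0.0014, 0.003, 0.004, -1], [0, 0, 0, -0.0014, 0.003, 0.004, -1], [0, 0, 0, -0.0014, 0.003, 0.004, -1], [0, 0, 0, -0.0014, 0.003, 0.004, -1]]
  force: 50

```text
t: 20.6
tcp_pos: [674.9, 52.0, 33.0]
eef_rot: [0.045, 0.62, 0.782, 0.057]
wrist_force: [-2.7, 5.5, 5.6]
gripper_width: 12.4
```

```bash
cat > bail.py <<'E'
from mv import *
def ang():
  s,p,r=cur();hin=world(RP,[-75.9,0,57.87]);g=p-OFF*r.as_matrix()[:,2];v=Rrack().inv().apply(g-hin)
  print('bail',(.611-np.arctan2(v[2],v[0])).round(4),'rad',np.hypot(v[0],v[2]).round(1),'y',v[1].round(1))
def arc(qs):
  s,p,r=cur();hin=world(RP,[-75.9,0,57.87]);ay=Rrack().apply([0,1,0])
  for q in qs:
    W=R.from_rotvec(-ay*q);np_=hin+W.apply(p-hin)
    print(q,(r.inv()*(W*r)).as_rotvec(degrees=True).round(2),(r.inv().apply(np_-p)/1000).round(4))
E
python3 -c "
from bail import *
st();ang();arc([.05,.1,.15,.2,.25,.3,.35,.4,.44,.47,.49])"
```

```text
t20.60 p [674.9  52.   33. ] q [ 0.065  0.473 -0.099  0.854  0.024 -0.164] F [-2.7  5.5  5.6] M [0.92 0.46 0.23] w12.4
bail 0.4619 rad 225.5 y 0.2
0.05 [-2.86 -0.    0.  ] [-0.      0.0026 -0.0113]
0.1 [-5.73 -0.01  0.  ] [-0.      0.0047 -0.0228]
0.15 [-8.59 -0.01  0.  ] [-0.      0.0062 -0.0344]
0.2 [-1.146e+01 -1.000e-02  0.000e+00] [-0.      0.0071 -0.046 ]
0.25 [-14.32  -0.02   0.  ] [-0.      0.0074 -0.0576]
0.3 [-17.19  -0.02   0.  ] [-0.      0.0072 -0.0692]
0.35 [-2.005e+01 -2.000e-02  0.000e+00] [-0.      0.0063 -0.0809]
0.4 [-22.92  -0.03   0.  ] [-0.      0.0049 -0.0924]
0.44 [-25.21  -0.03   0.  ] [-0.      0.0034 -0.1016]
0.47 [-26.93  -0.03   0.  ] [-0.      0.002  -0.1084]
0.49 [-28.07  -0.03   0.  ] [-0.      0.0009 -0.113 ]
```

Request:
play_rows:
  motion:
    - [[-2.86, 0, 0, 0, 0.0026, -0.0113, -1], [-5.73, 0, 0, 0, 0.0047, -0.0228, -1], [-8.6, 0, 0, 0, 0.0062, -0.0344, -1], [-11.46, 0, 0, 0, 0.0071, -0.046, -1], [-14.32, 0, 0, 0, 0.0074, -0.0576, -1], [-17.2, 0, 0, 0, 0.0072, -0.0692, -1], [-20.05, 0, 0, 0, 0.0063, -0.081, -1], [-22.9, 0, 0, 0, 0.0049, -0.0924, -1], [-25.2, 0, 0, 0, 0.0034, -0.1016, -1], [-26.5, 0, 0, 0, 0.0023, -0.1066, -1]]

```text
t: 21.43
tcp_pos: [662.0, 48.8, 139.8]
eef_rot: [0.188, 0.592, 0.747, 0.236]
wrist_force: [4.3, 5.5, -0.8]
gripper_width: 12.4
```

```bash
python3 -c "
from bail import *
st();ang();arc([.01,.02,.03])"
```

```text
t21.43 p [662.   48.8 139.8] q [ 0.008  0.115 -0.559  0.297  0.126 -0.183] F [ 4.3  5.5 -0.8] M [ 0.62 -0.    0.45] w12.4
bail -0.0038 rad 225.8 y -0.1
0.01 [-0.57 -0.    0.  ] [-0.      0.0006 -0.0023]
0.02 [-1.15 -0.    0.  ] [-0.      0.0011 -0.0045]
0.03 [-1.72 -0.    0.  ] [-0.      0.0017 -0.0068]
```

Request:
play_rows:
  motion:
    - [[-0.3, 0, 0, 0, 0.0006, -0.0023, -1], [-0.6, 0, 0, 0, 0.001, -0.0045, -1], [-0.6, 0, 0, 0, 0.001, -0.0045, -1]]

```text
t: 21.68
tcp_pos: [661.1, 48.6, 141.7]
eef_rot: [0.189, 0.592, 0.747, 0.238]
wrist_force: [19.2, 7.2, -16.6]
gripper_width: 12.3
```

```bash
python3 -c "
from chk import *
from bail import *
look('p');ang()
for nm in('p_scene','p_top'):
  c=pickle.load(open(nm+'.pkl','rb'))
  for P in(handle(0)+0,slotpt(2,201,0,128),slotpt(2,201,0,-128),slotpt(2,259)): print(nm,((proj(c,P)[0]-[120,90]+.5)*3).round())
"
```

```text
t21.68 p [661.1  48.6 141.7] q [ 0.007  0.109 -0.566  0.289  0.128 -0.183] F [ 19.2   7.2 -16.6] M [ 0.58 -0.63  0.34] w12.3
bail -0.0131 rad 225.8 y -0.1
p_scene [409. 370.]
p_scene [560. 369.]
p_scene [261. 348.]
p_scene [408. 383.]
p_top [330. 194.]
p_top [169. 263.]
p_top [506. 194.]
p_top [322. 157.]
```

View pics/p_scene.png

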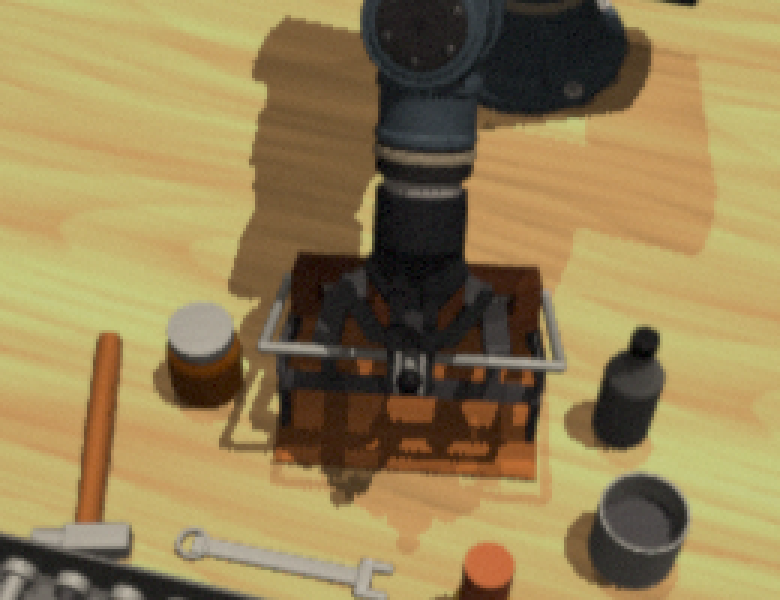

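Request:
play_rows:
  motion:
    - [[0, 0, 0, 0, 0, 0.002, -1], [0, 0, 0, 0, 0, 0.002, 0], [0, 0, 0, 0, 0, 0.002, 0.3], [0, 0, 0, 0, 0, 0.002, 0.3], [0, 0, 0, 0, 0, 0, 0.3], [0, 0, 0, 0, 0, -0.03, 0.3], [0, 0, 0, 0, 0, -0.06, 0.3], [0, 0, 0, 0, 0, -0.1, 0.3], [0, 0, 0, 0, 0, -0.14, 0.3], [0, 0, 0, 0, 0, -0.18, 0.3]]

```text
t: 22.62
tcp_pos: [556.8, 24.2, 290.5]
eef_rot: [0.189, 0.592, 0.746, 0.238]
wrist_force: [1.0, -1.5, 0.0]
gripper_width: 55.6
```

Request:
play_rows:
  motion:
    - [[0, 0, 0, 0, 0, -0.02, 0.3], [0, 0, 0, 0, 0, -0.04, 0.3], [0, 0, 0, 0, 0, -0.06, 0.3], [0, 0, 0, 0, 0, -0.06, 0.3], [0, 0, 0, 0, 0, -0.06, 0.3], [0, 0, 0, 0, 0, -0.06, 0.3]]

```text
t: 23.12
tcp_pos: [524.6, 16.5, 337.4]
eef_rot: [0.189, 0.592, 0.746, 0.238]
wrist_force: [0.3, 0.5, -0.7]
gripper_width: 55.5
```

```bash
python3 -c "
from chk import *
look('q');ends('q')
# bail rod angle from depth, compare with initial picture
for nm in('top0','scene0','q_top','q_scene'):
  c=pickle.load(open(nm+'.pkl','rb'));Z=c['range_z'];vv,uu=np.mgrid[100:280,150:340]
  P=np.array([unproj(c,u,v,Z[v,u]) for u,v in zip(uu.ravel(),vv.ravel()) if Z[v,u]>0])
  L=Rrack().inv().apply(P-[RP[0],RP[1],0])-[-80,0,55];S=L@d;H=L@n
  k=(abs(L[:,1])<125)&(S>194)&(S<210)&(H>-15)&(H<15);k2=(abs(L[:,1])<6)&(S>210)&(S<245)&(abs(H)<15)
  print(nm,k.sum(),'rod S,H',np.median(S[k]).round(1),np.percentile(H[k],[10,50,90]).round(1),'handle H',np.median(H[k2]).round(1),k2.sum())
"
```

```text
t23.12 p [524.6  16.5 337.4] q [-0.086 -0.252 -0.356  0.873  0.18  -0.26 ] F [ 0.3  0.5 -0.7] M [-0.11  0.5   0.05] w55.5
q_scene 1 66 end s [186.4 186.8 187.6 189.  190.  205.2] H 7.6 y -0.4
q_scene 2 70 end s [200.7 202.5 206.7 210.7 212.  213.5] H 7.2 y 0.5
q_scene 3 61 end s [185.5 187.  187.2 187.3 187.4 194.6] H 6.9 y 1.1
q_top 1 227 end s [200.7 200.9 201.2 203.7 204.3 204.4] H 8.6 y -1.7
q_top 2 255 end s [210.9 211.3 212.8 213.1 213.6 213.9] H 8.2 y -1.0
q_top 3 223 end s [200.6 202.2 202.3 203.1 203.5 205. ] H 8.0 y -0.7
top0 506 rod S,H 202.2 [-0.5  2.6  4.7] handle H 4.0 83
scene0 367 rod S,H 203.6 [-5.2 -0.8  2.2] handle H 3.6 23
q_top 509 rod S,H 202.2 [0.8 3.8 5.9] handle H 5.6 82
q_scene 363 rod S,H 203.7 [-4.   0.4  3.5] handle H 4.5 24
```

View pics/q_scene.png

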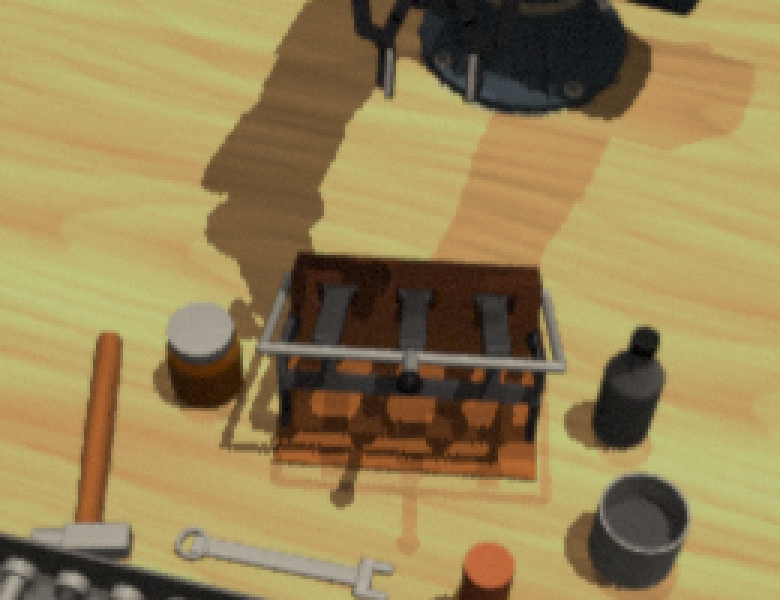

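View pics/q_top.png

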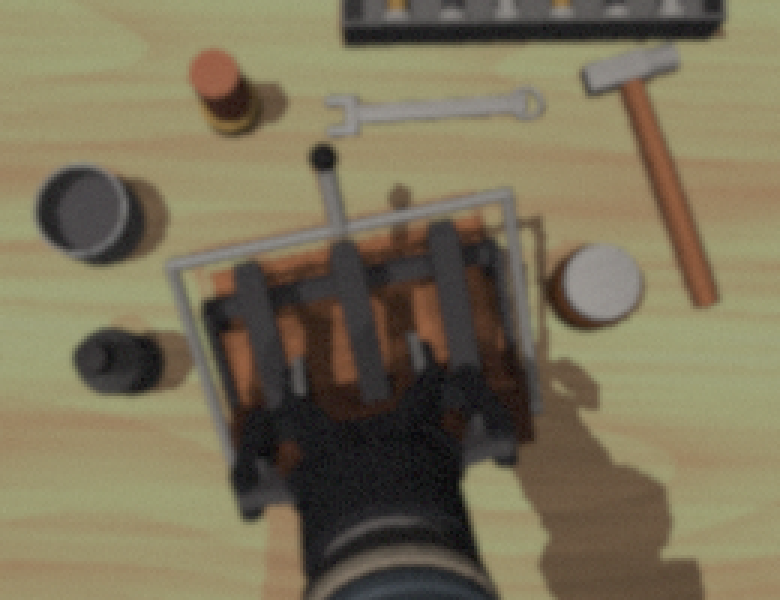

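```bash
python3 -c "
from workcell import *
print(finish_job())"
```

```text
the job is handed in; nothing more can be done
None
```

The job is done and handed in at about 23 s of the 64 s allowed. I swung the bail down to its stop and drew the edge-up chisel out of slot 1. I then turned it end for end, pushed it home edge down, and swung the bail back up.

**Last checks**
- **Chisel:** just after release, before the bail went back up, its upper end lined up with the other two within about 1–2 mm in both cameras. When I pushed it along the slot with about 10 N, it did not move any further.
- **Bail:** about 25 N against the upper stop moved it no further. It now sits about 1 mm (0.006 rad) above where it started.
- **Everything else:** the other chisels and the bench items look unmoved in the final pictures. The gripper was clear of everything when I handed in.

**What disagreed**
- **Fingertips:** both cameras showed them about 40 mm behind the reported TCP, so I added 40 mm to the moves. Both grasps then worked as planned.
- **Rack position across its width:** gripping the handle put the rack about 1.4 mm away from where the cameras did. I corrected this before inserting the chisel, and it went in without resistance.
- **Chisel ends in the last pictures:** the raised bail rod lies just beyond the chisel ends and mixes into those readings. The end comparison therefore rests on the earlier pictures; height and side position still agreed at the end.

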